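# Empty the bead shaker into the scale pan

### The job

One jar in the rack has a perforated shaker cap; the small beads have been shaken out through its holes and five big ones are left inside. Unscrew that cap and lay it flat on the bench, tip all five beads out of the jar's open mouth into the pan of the counter scale so they can be weighed, then stand the empty jar upright on the bench. Leave the other two jars standing in the rack.

Things in the scene. Friction and masses are not known exactly. Their poses are not given: they have to be found in the camera images.
- rack: Fixed pale wooden block 320 (its x) x 100 (its y) x 30 mm high, origin under its centre on the bench. Three square wells 64 mm wide, 20 mm deep, in a row on its x axis at -100, 0, +100 mm; a jar stands in each, sides parallel to the rack's, kept from turning (4 degrees, 2 mm of play). Which jar is where varies. The bench between rack and scale is clear from 0.40 to 0.64 m ahead of the base.
- jar_center (a point): Shaker jar, clear, loose, 0.24-0.39 kg, 88 mm high: square body 60 x 60 mm up to 70 mm, then a round neck 53 mm across (lugs to 60 mm) to the rim. This point: on its axis, 44 mm above its underside; z out of the mouth, x, y square to the sides. Bore straight, round, 48 mm, floor 6 mm. A hand right above it blocks the mouth: grasp the body with the hand tilted, e.g. 45 degrees.
- jar_mouth (a point): Centre of that jar's rim, on its axis 88 mm above its underside; z points out of the mouth. The beads roll out once the jar is tipped about 25 degrees past level, mouth low.
- cap_center (a point): Perforated aluminium cap, 66 mm across, 18 mm high, 30 g, 19 holes of 7 mm; this point at its centre, half-way up; z out of its top. Closed: 82 mm above the jar's underside. Right-hand twist-off cap with three lugs: turned counter-clockwise seen from above by 68 degrees (60 to 78) from its start it is free and lifts off; it does not rise while turning, turns lightly, and meets stops beyond.
- pan_floor (a point): Centre of the inner floor of the counter scale's round steel pan, 65 mm above the bench; z up, x as the scale's. Pan fixed, open, 156 mm across at its floor, 200 mm at the rim, 30 mm above this point. Scale below it fixed: housing 210 (x) x 240 (y) mm centred under the pan, 50 mm high, and a lower console reaching 175 mm from the pan's centre to -x.
- buttonjar_center (a point): Jar to leave alone: same square body, same cap but solid, without holes; 91 mm high; this point on its axis 45 mm above its underside.
- knobjar_center (a point): Jar to leave alone: same square body but 55 mm high, with a wooden lid and knob, 81 mm high in all; this point on its axis 40 mm above its underside.
- bead0_center (a point): White porcelain bead 1 of 5, a smooth ball 19 mm across, 10 g, in the jar at the start; this point is its centre.
- bead1_center (a point): White porcelain bead 2 of 5, a smooth ball 19 mm across, 10 g, in the jar at the start; this point is its centre.
- bead2_center (a point): White porcelain bead 3 of 5, a smooth ball 19 mm across, 10 g, in the jar at the start; this point is its centre.
- bead3_center (a point): White porcelain bead 4 of 5, a smooth ball 19 mm across, 10 g, in the jar at the start; this point is its centre.
- bead4_center (a point): White porcelain bead 5 of 5, a smooth ball 19 mm across, 10 g, in the jar at the start; this point is its centre.
There are look-alikes about, which are no part of the job. What is meant by the part that bears cap_center is not green, and is the smaller of those in its own colour.

How it is judged:
By the outcome, as a careful person would: the job done as asked, in the order asked, and still so for the second after the job is handed in, with the robot touching nothing.
It also fails if it takes over 67 s, if anything falls off the work surface, if the arm or the gripper's body presses on something with over 40 N, if the wrist force passes 120 N, or if a joint passes its speed limit or range.

### The arm

A 6-joint arm with a two-finger parallel gripper is mounted at the origin on the work surface. World frame = base frame: x ahead of the robot, y to its left, z up, the work surface at z = 0. Lengths are in m, angles in rad, forces in N, time in s.
With the tool pointing down it reaches from about 0.4 to 0.825 m from the base axis. Payload 7 kg.
Tool frame: the origin (TCP) lies at the very end of the fingers, on their centre line; the grasp point (between the pads) lies 19 mm behind it; z points along the fingers, x is the direction in which the jaws open and shut, and the axes are right-handed (so a half turn about z gives the same grasp; the last joint's range is limited). The gripper opens to 85 mm and grips with 20 to 120 N. Pads are 22 mm wide; open, the fingers measure 114 mm over their backs; the gripper's body (76 mm by 85 mm) begins 54 mm behind the grasp point. The pads swing forward as they close: fully open they stand 13 mm farther back than shut.
Start: joints at [-0.917, 0.359, 0.012, 0, -1.224, -0.288], TCP at [0.241, -0.63, 0.231] pointing down, gripper open.
Joint ranges: [-3.07, 3.07], [-1.43, 2.12], [-1.02, 1.25], [-3.03, 1.67], [-3.05, -0], [-3.03, 3.03]. Speed limits (rad/s): [2.39, 2.39, 3.01, 3.14, 3.14, 3.14].

### API

Orientations are given as a 3x3 rotation matrix whose columns are the frame's x, y, z axes.
In Python, from bench import r gives the robot as it stands.
- The arm moves only by the shell command python3 -m creep 'ROWS' [OPENING] [FORCE]. ROWS is a JSON object of lists of equal length, an entry for each row: "xyz": the shift along the tool's x, y, z as a fraction of full scale, a list of three; "rot": the turn, a rotation vector about the tool's x, y, z as a fraction of full scale, a list of three. A call has 1 to 20 rows; each row shifts and turns the commanded pose from where the row before left it, along the tool's axes as they then stand; what a row does not reach is not made up. Full scale, the value 1, is 0.025 m for a shift and 4 degrees for a turn. A row lasts 1/8 s, in which the tool goes at most 62.5 mm and 10.7 degrees, less where a joint would pass 70% of its speed; a pose out of reach is approached as far as the arm can. A call with a number of a shift or a turn outside -1 to 1 is refused whole. A call with a gripper value outside its range is refused whole. OPENING is the opening, from -1 (shut) to 1 (fully open), so that 0 is half open, set as the call begins (- or left out, the last holds). The fingers move at their own pace and stop on an object; FORCE is the grip in N (left out, the last holds). Time passes only in rows, so rows that do not move let the fingers close. It gives the time, the measured TCP pose, the force and the opening at its end, in the units of the state.
- r.observe(): the state, without advancing time (a new reading comes with each control period).
- r.read_camera(name): name is "scene" or "side" or "wrist"; returns a dict with "pixels" (384x512x3 uint8, red, green, blue), "fx", "fy", "cx", "cy" (pixels), "dist" ([k1, k2, p1, p2, k3] as OpenCV has them; the pictures are not rectified), "rvec" (rotation vector, rad) and "tvec" (3), from world to camera coordinates, as OpenCV has them. Camera axes: x right, y down, z forward; pixel columns grow to the right and rows downward; lengths in m; the calibration is good to about 2 mm. A picture is of the moment at which its call begins. There is no depth.
- r.close_job(): hands the job in, once; it reports no verdict.
The state is a dict: "time": time; "q": joint angles; "qd": joint speeds; "joint_torque": joint torques, N m; "eef_pos": TCP position; "tcp_rot": TCP orientation; "ft_force": force on the tool from outside, world axes, zero at the start; "moment": the same for the moment, N m; "grip_width": opening from 0.0 (shut) to 1.0 (fully open).
Only numpy, scipy, OpenCV 4.12 (cv2) and the standard library are available. Lean on these libraries where they do the work, as an engineer would, in place of code of your own. Each camera call takes 0.05 s, during which the arm holds its last target.

## Working session

There is one attempt and no reset: what is moved stays moved. The work goes in short steps, Python scripts to look and compute and a shell command to move; the robot and the scene stay as the last step left them, time stands still between calls to the robot, and variables do not carry over. Pictures are saved under pics/ and viewed, and the job is handed in when it is done.

```bash
ls; mkdir -p pics
cat > h.py <<'E'
import numpy as np, cv2
from bench import r
def cam(n):
    c=r.read_camera(n); 
    K=np.array([[c['fx'],0,c['cx']],[0,c['fy'],c['cy']],[0,0,1.]])
    R=cv2.Rodrigues(np.array(c['rvec'],float))[0]; t=np.array(c['tvec'],float).ravel()
    return np.array(c['pixels']),K,np.array(c['dist'],float),R,t
def save(n,f,crop=None,s=1):
    C=cam(n); p=C[0][:,:,::-1]
    if crop: x0,y0,x1,y1=crop; p=p[y0:y1,x0:x1]
    if s!=1: p=cv2.resize(p,None,fx=s,fy=s,interpolation=cv2.INTER_CUBIC)
    cv2.imwrite('pics/'+f,p); np.savez('pics/'+f+'.npz',*C); return C
def load(f):
    d=np.load('pics/'+f+'.npz'); return [d['arr_%d'%i] for i in range(5)]
def ray(C,uv,z):
    _,K,D,R,t=C
    u=cv2.undistortPoints(np.array(uv,float).reshape(-1,1,2),K,D).reshape(-1,2)
    o=-R.T@t; d=np.c_[u,np.ones(len(u))]@R
    return o+d*((z-o[2])/d[:,2])[:,None]
def proj(C,P):
    _,K,D,R,t=C
    return cv2.projectPoints(np.array(P,float).reshape(-1,1,3),cv2.Rodrigues(R)[0],t,K,D)[0].reshape(-1,2)
E
python3 - <<'E'
from h import *
for n in ['scene','side','wrist']:
    C=save(n,n+'0.png'); print(n,-C[3].T@C[4],C[3][2])
s=r.observe()
for k in s: print(k,np.round(s[k],4).tolist())
E
```

```text
pics
scene [1.07286584 0.1578266  0.72491155] [-0.68073536 -0.18396839 -0.70905219]
side [-0.00626523  0.56910933  0.90885855] [ 0.4228623  -0.53145358 -0.73399221]
wrist [ 0.1690157  -0.65741864  0.37299235] [ 0.28158575  0.10949823 -0.95326786]
time 0.15
q [-0.9169, 0.3592, 0.0113, -0.0003, -1.2241, -0.2881]
qd [0.0009, -0.002, 0.001, 0.0001, 0.0016, 0.0003]
joint_torque [-0.0006, -58.3877, 29.3654, 6.9406, -0.0043, -0.0]
eef_pos [0.2413, -0.63, 0.2306]
tcp_rot [[-0.3576, 0.9339, -0.0005], [0.9339, 0.3576, 0.0011], [0.0012, -0.0001, -1.0]]
ft_force [-0.1609, 0.1474, 0.4378]
moment [-0.0217, -0.0264, -0.0131]
grip_width 0.9991
```

View pics/scene0.png

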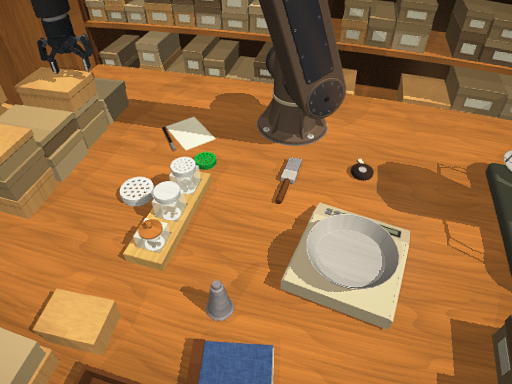

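View pics/side0.png

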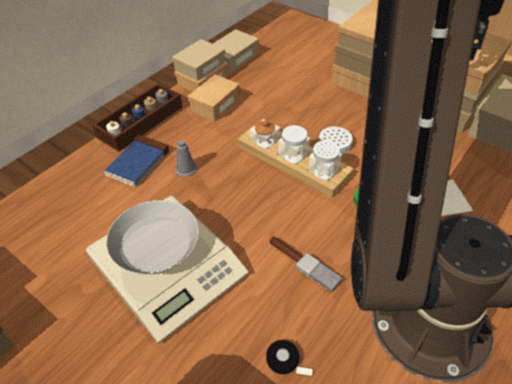

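View pics/wrist0.png

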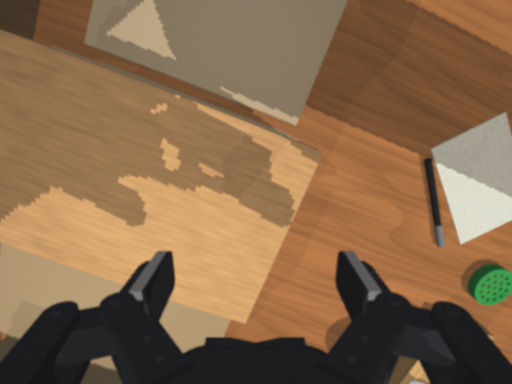

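Run:
```python
from h import *
a=load('scene0.png')[0][140:275,100:235,::-1]; b=load('side0.png')[0][105:215,230:370,::-1]
cv2.imwrite('pics/c1.png',cv2.resize(a,None,fx=4.4,fy=4.4,interpolation=cv2.INTER_CUBIC))
cv2.imwrite('pics/c2.png',cv2.resize(b,None,fx=5,fy=5,interpolation=cv2.INTER_CUBIC))
```

```text
(no output)
```

View pics/c1.png

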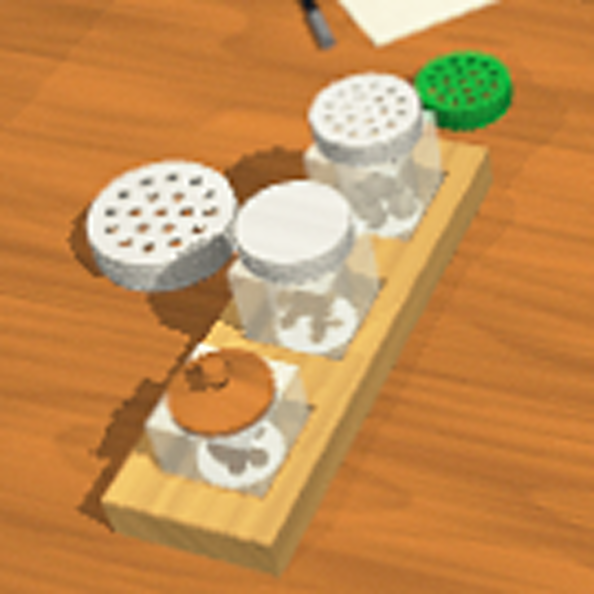

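View pics/c2.png

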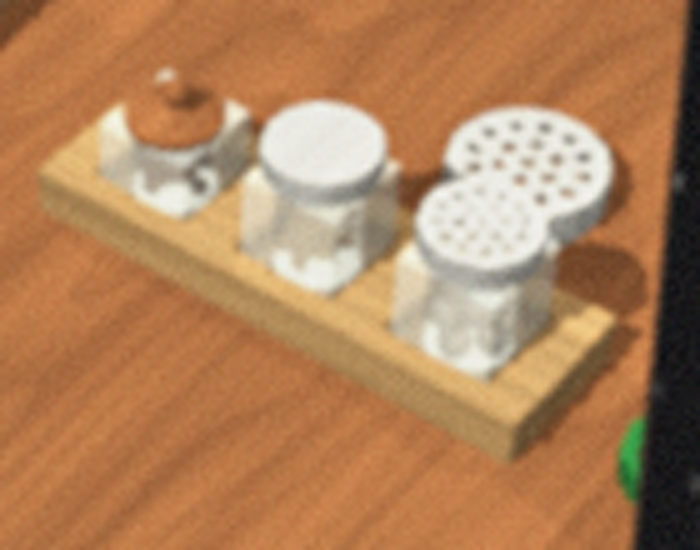

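Run:
```python
from h import *
from scipy.optimize import least_squares
S=load('scene0.png');D=load('side0.png')
ps=ray(S,[(123.9,253.6),(164.3,263.9),(211.4,174.1)],.03); pd=ray(D,[(333,191.4),(353,169),(238.4,139.4)],.03)
print(ps.round(4),pd.round(4))
# order: far end(from robot) ... 
print('scene lens',np.linalg.norm(ps[0]-ps[1]),np.linalg.norm(ps[1]-ps[2]),'side',np.linalg.norm(pd[0]-pd[1]),np.linalg.norm(pd[0]-pd[2]))
# shaker cap top centre
print('cap scene',ray(S,[(100+365/4.4,140+107/4.4)],.101),'side',ray(D,[(230+483/5,105+225/5)],.101))
print('button',ray(S,[(100+295/4.4,140+229/4.4)],.104),ray(D,[(230+322/5,105+149/5)],.104))
# pan rim
```

```text
[[ 0.6658 -0.269   0.03  ]
 [ 0.6665 -0.1646  0.03  ]
 [ 0.3499 -0.1642  0.03  ]] [[ 0.3455 -0.1664  0.03  ]
 [ 0.346  -0.2669  0.03  ]
 [ 0.6636 -0.1736  0.03  ]]
scene lens 0.10437196511684742 0.31655381684429806 side 0.10050456523412732 0.31820621902224255
cap scene [[ 0.40637828 -0.21717943  0.101     ]] side [[ 0.40531243 -0.21809842  0.101     ]]
button [[ 0.51605962 -0.21213663  0.104     ]] [[ 0.50212679 -0.21376105  0.104     ]]
```

Run:
```python
from h import *
a=load('scene0.png')[0][195:335,275:415,::-1]; b=load('side0.png')[0][190:340,80:255,::-1]
cv2.imwrite('pics/c3.png',cv2.resize(a,None,fx=4,fy=4,interpolation=cv2.INTER_CUBIC))
cv2.imwrite('pics/c4.png',cv2.resize(b,None,fx=4,fy=4,interpolation=cv2.INTER_CUBIC))
```

```text
(no output)
```

View pics/c3.png

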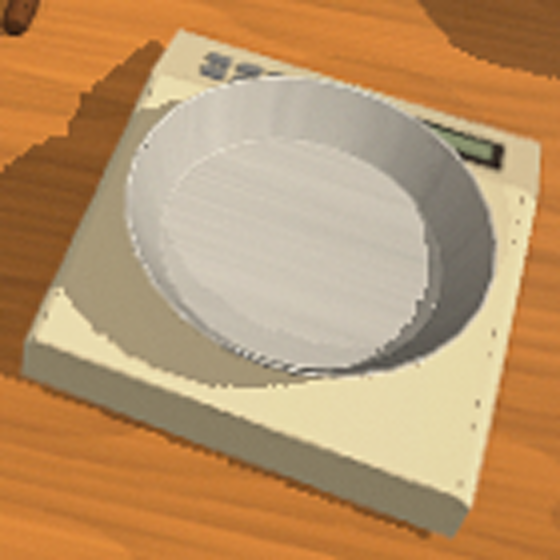

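View pics/c4.png

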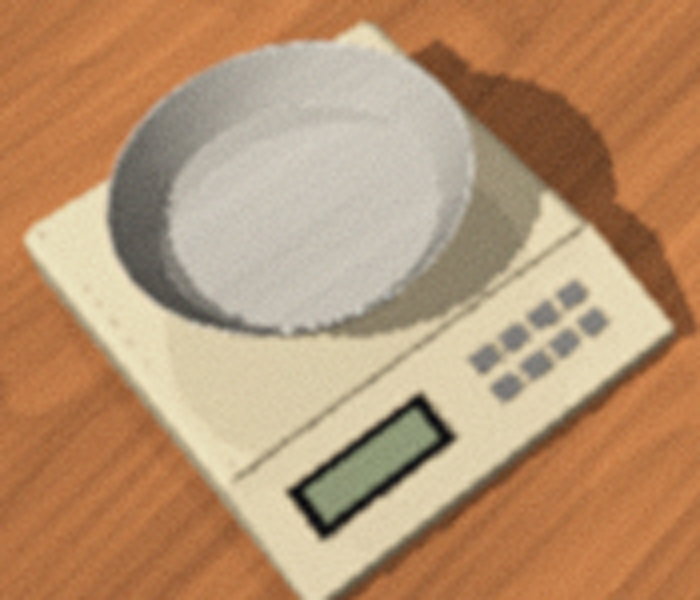

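Run:
```python
from h import *
from scipy.optimize import least_squares
S=load('scene0.png');D=load('side0.png')
a=np.array([(126,205),(300,78),(495,260),(330,375),(160,130),(440,135),(460,340),(200,325)])/4+(275,195)
b=np.array([(108,200),(300,42),(473,170),(265,333),(145,110),(410,65),(440,255),(140,275)])/4+(80,190)
for C,p in((S,a),(D,b)):
    P=ray(C,p,.095)[:,:2]
    f=least_squares(lambda v:np.linalg.norm(P-v[:2],axis=1)-v[2],[.6,.17,.1]); print('pan',f.x.round(4),abs(f.fun).max())
print('scale',ray(S,np.array([(180,30),(540,142),(22,365),(470,505)])/4+(275,195),.05).round(3))
big=np.array([(165,217)])/4.4+(100,140); print('big',ray(S,big,.02),ray(D,np.array([(530,168)])/5+(230,105),.02))
print('bigw',ray(S,np.array([(88,218),(240,215)])/4.4+(100,140),.02))
print('green',ray(S,[(206,158)],.015))
```

```text
pan [0.5647 0.2383 0.098 ] 0.0020199809808728736
pan [0.5634 0.2323 0.0983] 0.003943462227652003
scale [[0.402 0.15  0.05 ]
 [0.439 0.374 0.05 ]
 [0.666 0.104 0.05 ]
 [0.689 0.335 0.05 ]]
big [[ 0.45215432 -0.34745267  0.02      ]] [[ 0.45103809 -0.35388286  0.02      ]]
bigw [[ 0.4657867  -0.39542391  0.02      ]
 [ 0.43812091 -0.30155967  0.02      ]]
green [[ 0.26890198 -0.21221258  0.015     ]]
```

```bash
python3 -m creep '{"xyz":[[0.8,0.74,0],[0.8,0.74,0],[0.8,0.74,0],[0.8,0.74,0],[0.8,0.74,0],[0.8,0.74,0],[0.8,0.74,0],[0.8,0.74,0],[0.8,0.74,0],[0.8,0.74,0],[0.8,0.74,0.3],[0.8,0.74,0.3],[0.8,0.74,0.3],[0.8,0.74,0.3],[0.8,0.74,0.2],[0.8,0.8,0.2],[0,0,0],[0,0,0]],"rot":[[0,0,0],[0,0,0],[0,0,0],[0,0,0],[0,0,0],[0,0,0],[0,0,0],[0,0,0],[0,0,0],[0,0,0],[0,0,0],[0,0,0],[0,0,0],[0,0,0],[0,0,0],[0,0,0],[0,0,0],[0,0,0]]}' 1 30
cat >> h.py <<'E'
import json,os
def st():
    s=r.observe(); 
    open('log.jsonl','a').write(json.dumps({k:np.array(s[k]).tolist() for k in s})+'\n')
    for k in ['time','eef_pos','tcp_rot','q','ft_force','moment','grip_width']: print(k,np.round(s[k],4).tolist())
    return s
E
python3 -c "
from h import *
s=st(); save('wrist','w1.png')"
```

```text
time: 2.4
eef_pos: [0.4047, -0.2251, 0.1913]
tcp_rot: [[-0.358, 0.934, -0.0], [0.934, 0.358, -0.0], [-0.0, -0.0, -1.0]]
ft_force: [-0.2, -0.5, -0.4]
grip_width: 1.001
time 2.4
eef_pos [0.4047, -0.2251, 0.1913]
tcp_rot [[-0.3583, 0.9336, -0.0001], [0.9336, 0.3583, -0.0001], [-0.0, -0.0001, -1.0]]
q [-0.0806, 0.0368, -0.4957, 0.0001, -1.0384, -1.1238]
ft_force [-0.1678, -0.4628, -0.4363]
moment [0.0395, 0.0305, -0.006]
grip_width 1.0014
```

View pics/w1.png

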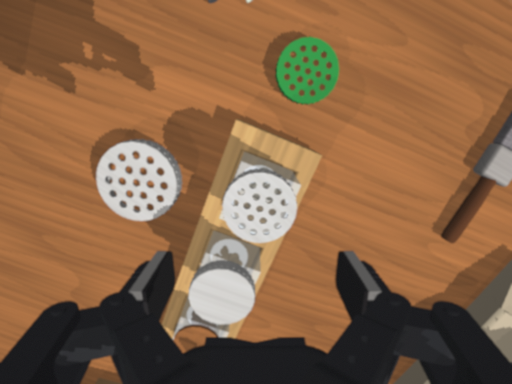

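Run:
```python
from h import *
C=load('w1.png'); p=C[0]
crop=p[110:260,180:330,::-1]; cv2.imwrite('pics/c5.png',cv2.resize(crop,None,fx=4,fy=4,interpolation=cv2.INTER_CUBIC))
print(ray(C,[(261,203),(223,290)],.101).round(4))
print('rack corners',ray(C,[(236,122),(321,155)],.03).round(4))
```

```text
[[ 0.4014 -0.2201  0.101 ]
 [ 0.4979 -0.2221  0.101 ]]
rack corners [[ 0.3487 -0.2672  0.03  ]
 [ 0.3481 -0.1694  0.03  ]]
```

View pics/c5.png

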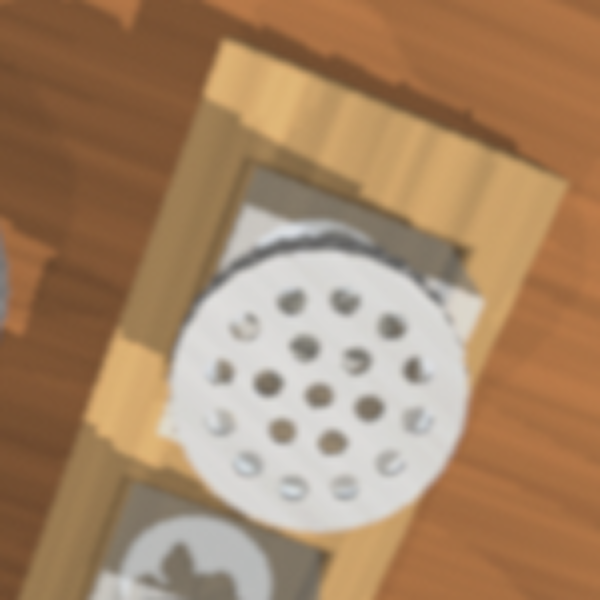

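Run:
```python
from h import *
C=load('w1.png')
P=ray(C,[(259.8,207.5)],.101)[0];print(P)
T=np.array([.406,-.2185,.0]); s=r.observe(); R=np.array(s['tcp_rot'])
print((R.T@(T-s['eef_pos'])/.025).round(2))
```

```text
[ 0.40569313 -0.21955131  0.101     ]
[0.24 0.15 7.65]
```

```bash
python3 -m creep '{"xyz":[[0.22,0.13,0.9],[0,0,0.9],[0,0,0.9],[0,0,0.9],[0,0,0],[0,0,0]],"rot":[[0,0,0],[0,0,0],[0,0,0],[0,0,0],[0,0,0],[0,0,0]]}' 1 30
python3 -c "
from h import *
s=st(); save('scene','s2.png',(120,100,260,240),4);save('side','d2.png',(250,60,390,200),4)"
```

```text
time: 3.2
eef_pos: [0.4062, -0.2193, 0.1021]
tcp_rot: [[-0.357, 0.934, 0.001], [0.934, 0.357, -0.0], [-0.001, 0.001, -1.0]]
ft_force: [-0.2, -0.4, -0.2]
grip_width: 0.994
time 3.2
eef_pos [0.4062, -0.2193, 0.1021]
tcp_rot [[-0.3573, 0.934, 0.0007], [0.934, 0.3573, -0.0004], [-0.0006, 0.0005, -1.0]]
q [-0.0663, 0.1391, -0.6206, 0.0005, -0.8104, -1.1395]
ft_force [-0.2295, -0.3947, -0.1823]
moment [0.0523, 0.0449, 0.0494]
grip_width 0.994
```

View pics/s2.png

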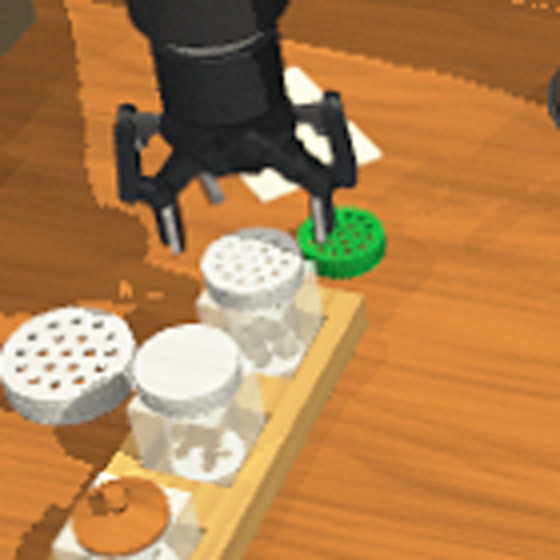

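View pics/d2.png

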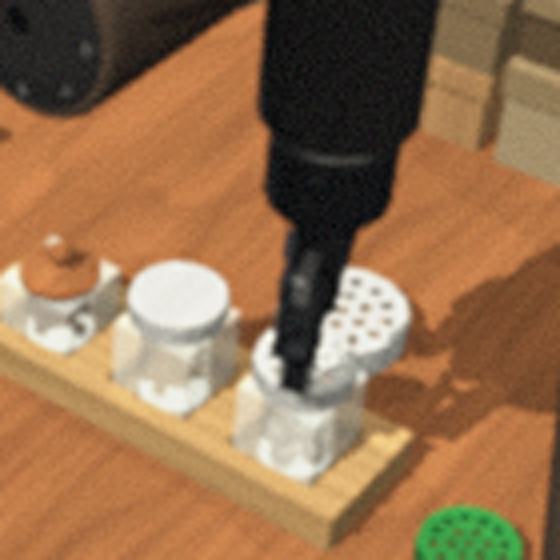

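Run:
```python
from h import *
C=load('s2.png'); p=np.array([.4062,-.2193,0]); ax=np.array([-.357,.934,0])
for z in (.10,.105,.11,.115,.12):
    print(z,proj(C,[p-ax*.047+[0,0,z],p+ax*.047+[0,0,z]]).round(1).tolist())
```

```text
0.1 [[164.4, 165.7], [200.1, 163.2]]
0.105 [[164.1, 164.3], [199.9, 161.7]]
0.11 [[163.8, 162.8], [199.7, 160.2]]
0.115 [[163.5, 161.3], [199.5, 158.8]]
0.12 [[163.1, 159.8], [199.3, 157.3]]
```

```bash
python3 -m creep '{"xyz":[[0,0,0.5],[0,0,0.55],[0,0,0]],"rot":[[0,0,0],[0,0,0],[0,0,0]]}' 1 30
python3 -m creep '{"xyz":[[0,0,0],[0,0,0],[0,0,0],[0,0,0],[0,0,0],[0,0,0]],"rot":[[0,0,0],[0,0,0],[0,0,0],[0,0,0],[0,0,0],[0,0,0]]}' -1 30
python3 -c "
from h import *
s=st(); save('scene','s3.png',(120,100,260,240),4)"
```

```text
time: 3.68
eef_pos: [0.4047, -0.2186, 0.0736]
tcp_rot: [[-0.358, 0.934, -0.003], [0.934, 0.358, 0.0], [0.001, -0.003, -1.0]]
ft_force: [-0.0, 1.0, 0.3]
grip_width: 0.998
time: 4.42
eef_pos: [0.4062, -0.2189, 0.0753]
tcp_rot: [[-0.358, 0.934, 0.001], [0.934, 0.358, -0.0], [-0.0, 0.001, -1.0]]
ft_force: [1.6, -2.3, 2.1]
grip_width: 0.765
time 4.425
eef_pos [0.4062, -0.2189, 0.0753]
tcp_rot [[-0.3578, 0.9338, 0.0007], [0.9338, 0.3578, -0.0002], [-0.0004, 0.0005, -1.0]]
q [-0.0654, 0.1783, -0.6524, 0.0003, -0.7394, -1.1396]
ft_force [1.627, -2.3306, 2.1337]
moment [-0.9714, -0.4033, -0.0214]
grip_width 0.7646
```

View pics/s3.png

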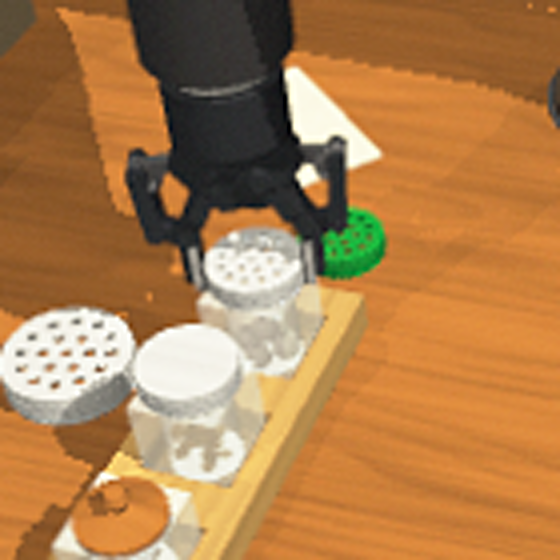

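```bash
python3 -m creep '{"xyz":[[0,0,0],[0,0,0],[0,0,0],[0,0,0],[0,0,0],[0,0,0],[0,0,0],[0,0,0],[0,0,0],[0,0,0],[0,0,0],[0,0,0],[0,0,0],[0,0,0],[0,0,0],[0,0,0]],"rot":[[0,0,-1],[0,0,-1],[0,0,-1],[0,0,-1],[0,0,-1],[0,0,-1],[0,0,-1],[0,0,-1],[0,0,-1],[0,0,-1],[0,0,-1],[0,0,-1],[0,0,-1],[0,0,-1],[0,0,-1],[0,0,0]]}'
python3 -c "
from h import *
s=st()"
python3 -m creep '{"xyz":[[0,0,0],[0,0,0],[0,0,0]],"rot":[[0,0,-1],[0,0,-1],[0,0,0]]}'
python3 -c "
from h import *
s=st()"
python3 -m creep '{"xyz":[[0,0,0],[0,0,0]],"rot":[[0,0,-0.5],[0,0,-0.5]]}'
python3 -c "
from h import *
s=st()"
```

```text
time: 6.48
eef_pos: [0.4062, -0.2188, 0.0752]
tcp_rot: [[-0.987, 0.158, 0.001], [0.158, 0.987, -0.0], [-0.001, 0.0, -1.0]]
ft_force: [2.2, -1.7, 1.0]
grip_width: 0.764
time 6.475
eef_pos [0.4062, -0.2188, 0.0752]
tcp_rot [[-0.9875, 0.1576, 0.0007], [0.1576, 0.9875, -0.0001], [-0.0007, 0.0, -1.0]]
q [-0.0654, 0.1784, -0.6524, 0.0001, -0.7393, -0.0929]
ft_force [2.2306, -1.6609, 0.9757]
moment [-0.8124, -0.6896, -0.017]
grip_width 0.7637
time: 6.85
eef_pos: [0.4062, -0.2189, 0.0753]
tcp_rot: [[-1.0, 0.02, 0.001], [0.02, 1.0, -0.0], [-0.001, -0.0, -1.0]]
ft_force: [1.5, -3.2, 1.7]
grip_width: 0.768
time 6.85
eef_pos [0.4062, -0.2189, 0.0753]
tcp_rot [[-0.9998, 0.0199, 0.0007], [0.0199, 0.9998, -0.0002], [-0.0007, -0.0002, -1.0]]
q [-0.0654, 0.1784, -0.6523, 0.0002, -0.7394, 0.0454]
ft_force [1.5287, -3.1791, 1.7273]
moment [-1.0568, -0.6902, -0.0217]
grip_width 0.7681
time: 7.1
eef_pos: [0.4062, -0.2189, 0.0753]
tcp_rot: [[-0.999, -0.053, 0.001], [-0.053, 0.999, -0.0], [-0.001, -0.0, -1.0]]
ft_force: [1.9, -4.0, 4.3]
grip_width: 0.763
time 7.1
eef_pos [0.4062, -0.2189, 0.0753]
tcp_rot [[-0.9986, -0.0531, 0.0007], [-0.0531, 0.9986, -0.0002], [-0.0007, -0.0003, -1.0]]
q [-0.0655, 0.1783, -0.6524, 0.0003, -0.7394, 0.1183]
ft_force [1.944, -3.9844, 4.317]
moment [-1.3434, -0.721, -0.1119]
grip_width 0.7635
```

```bash
python3 -m creep '{"xyz":[[0,0,0],[0,0,0]],"rot":[[0,0,-0.5],[0,0,-0.3]]}'
python3 -c "
from h import *
s=st()"
```

```text
time: 7.35
eef_pos: [0.4062, -0.2189, 0.0753]
tcp_rot: [[-0.994, -0.109, 0.001], [-0.109, 0.994, -0.0], [-0.001, -0.0, -1.0]]
ft_force: [1.6, -4.0, 5.2]
grip_width: 0.766
time 7.35
eef_pos [0.4062, -0.2189, 0.0753]
tcp_rot [[-0.9941, -0.1088, 0.0006], [-0.1088, 0.9941, -0.0002], [-0.0006, -0.0003, -1.0]]
q [-0.0654, 0.1783, -0.6524, 0.0002, -0.7394, 0.1743]
ft_force [1.6155, -3.9953, 5.2042]
moment [-1.4269, -0.8223, -0.1251]
grip_width 0.7661
```

Moment stays about the same. Try a small lift.

```bash
python3 -m creep '{"xyz":[[0,0,-0.1],[0,0,-0.1],[0,0,-0.1],[0,0,0]],"rot":[[0,0,0],[0,0,0],[0,0,0],[0,0,0]]}'
python3 -c "
from h import *
s=st(); save('scene','s4.png',(120,100,260,240),4);save('side','d4.png',(250,60,390,200),4)"
```

```text
time: 7.85
eef_pos: [0.4058, -0.2187, 0.0826]
tcp_rot: [[-0.994, -0.107, -0.0], [-0.107, 0.994, 0.0], [0.0, 0.0, -1.0]]
ft_force: [0.5, -1.1, -1.2]
grip_width: 0.764
time 7.85
eef_pos [0.4058, -0.2187, 0.0826]
tcp_rot [[-0.9942, -0.1072, -0.0], [-0.1072, 0.9942, 0.0001], [0.0, 0.0001, -1.0]]
q [-0.0653, 0.1668, -0.6442, -0.0002, -0.7598, 0.1728]
ft_force [0.4691, -1.0962, -1.2188]
moment [-0.4024, -0.3862, -0.0435]
grip_width 0.7645
```

View pics/s4.png

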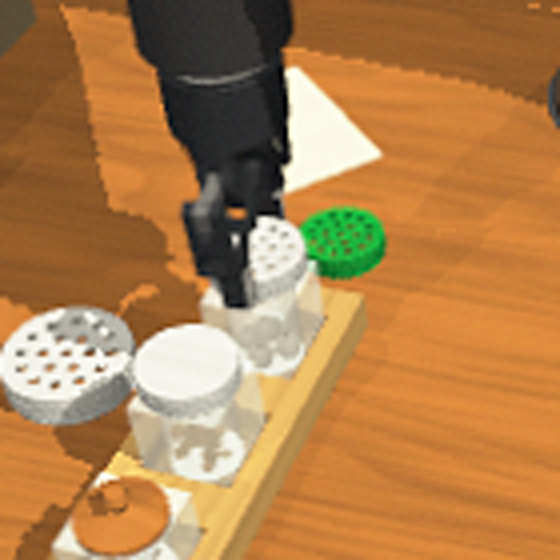

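View pics/d4.png

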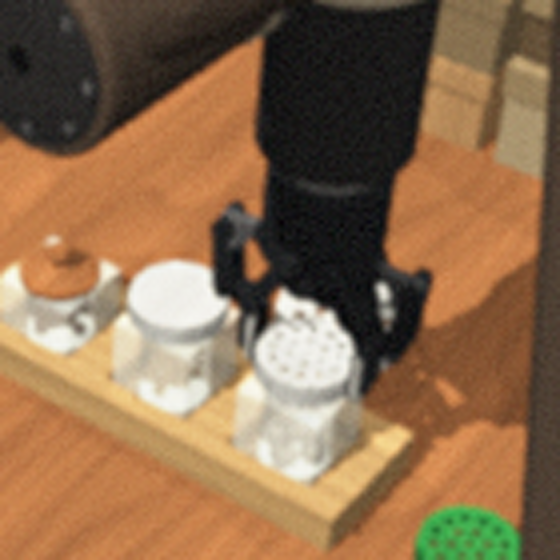

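```bash
python3 -m creep '{"xyz":[[0,0,-0.4],[0,0,-0.6],[0,0,-0.8],[0,0,0]],"rot":[[0,0,0],[0,0,0],[0,0,0],[0,0,0]]}'
python3 -c "
from h import *
s=st(); save('scene','s5.png',(120,100,260,240),4);save('side','d5.png',(250,60,390,200),4)"
```

```text
time: 8.45
eef_pos: [0.4067, -0.2189, 0.1293]
tcp_rot: [[-0.994, -0.107, 0.003], [-0.107, 0.994, -0.0], [-0.003, -0.001, -1.0]]
ft_force: [-0.4, 0.1, -0.4]
grip_width: 0.761
time 8.45
eef_pos [0.4067, -0.2189, 0.1293]
tcp_rot [[-0.9942, -0.1075, 0.0028], [-0.1075, 0.9942, -0.0003], [-0.0028, -0.0006, -1.0]]
q [-0.0653, 0.1018, -0.5872, 0.0002, -0.8789, 0.1729]
ft_force [-0.3803, 0.0513, -0.4388]
moment [0.0828, 0.0092, -0.0228]
grip_width 0.7609
```

View pics/d5.png

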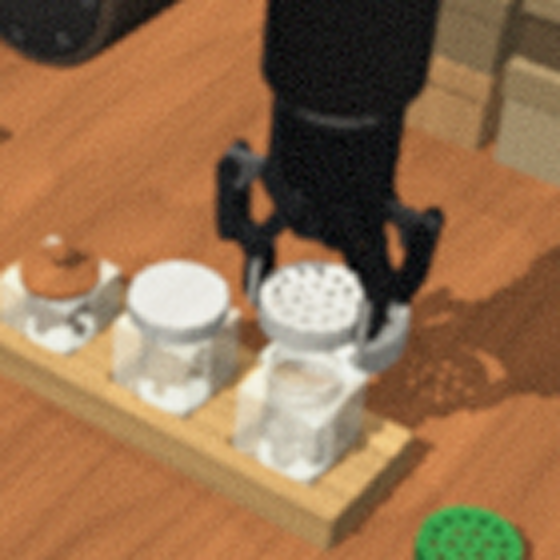

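```bash
python3 -m creep '{"xyz":[[-0.3,0.8,0],[-0.3,0.8,0],[-0.3,0.8,0],[-0.3,0.8,0.2],[-0.3,0.75,0.6],[-0.3,0.75,0.8],[-0.3,0.75,0.8],[-0.3,0.75,0.8],[0,0,0.8],[0,0,0.6],[0,0,0.4],[0,0,0]],"rot":[[0,0,0],[0,0,0],[0,0,0],[0,0,0],[0,0,0],[0,0,0],[0,0,0],[0,0,0],[0,0,0],[0,0,0],[0,0,0],[0,0,0]]}'
python3 -m creep '{"xyz":[[0,0,0.1],[0,0,0.1],[0,0,0]],"rot":[[0,0,0],[0,0,0],[0,0,0]]}'
python3 -c "
from h import *
s=st(); save('scene','s6.png',(150,100,290,240),4)"
```

```text
time: 10.05
eef_pos: [0.4481, -0.0585, 0.0018]
tcp_rot: [[-0.994, -0.107, -0.002], [-0.107, 0.994, -0.001], [0.002, -0.0, -1.0]]
ft_force: [-0.2, -0.1, -0.7]
grip_width: 0.765
time: 10.42
eef_pos: [0.449, -0.0582, -0.0023]
tcp_rot: [[-0.994, -0.107, 0.0], [-0.107, 0.994, 0.0], [-0.0, 0.0, -1.0]]
ft_force: [0.7, 0.5, -0.5]
grip_width: 0.765
time 10.425
eef_pos [0.449, -0.0582, -0.0023]
tcp_rot [[-0.9942, -0.1072, 0.0004], [-0.1072, 0.9942, 0.0001], [-0.0004, 0.0001, -1.0]]
q [0.3085, 0.3024, -0.7474, 0.0, -0.5206, -0.201]
ft_force [0.6678, 0.4985, -0.4662]
moment [0.0464, 0.0222, 0.018]
grip_width 0.7647
```

View pics/s6.png

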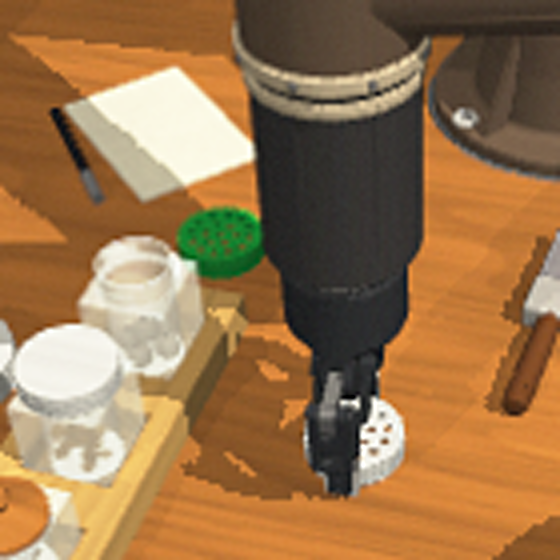

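```bash
python3 -m creep '{"xyz":[[0,0,0.1],[0,0,0.06],[0,0,0]],"rot":[[0,0,0],[0,0,0],[0,0,0]]}'
python3 -m creep '{"xyz":[[0,0,0.06],[0,0,0]],"rot":[[0,0,0],[0,0,0]]}'
```

```text
time: 10.85
eef_pos: [0.4489, -0.0582, -0.0063]
tcp_rot: [[-0.994, -0.107, -0.0], [-0.107, 0.994, -0.0], [0.0, -0.0, -1.0]]
ft_force: [-1.3, 1.6, 4.7]
grip_width: 0.768
time: 11.1
eef_pos: [0.449, -0.0582, -0.0064]
tcp_rot: [[-0.994, -0.108, 0.0], [-0.108, 0.994, -0.0], [-0.0, -0.0, -1.0]]
ft_force: [-8.6, 2.7, 28.9]
grip_width: 0.768
```

```bash
python3 -m creep '{"xyz":[[0,0,-0.08],[0,0,-0.04],[0,0,0],[0,0,0],[0,0,-0.3],[0,0,-0.8],[0,0,-1],[0,0,-1],[0,0,-1],[0,0,-1],[0,0,-1],[0,0,0]],"rot":[[0,0,0],[0,0,0],[0,0,0],[0,0,0],[0,0,0],[0,0,0],[-1,0,0],[-1,0,0],[-1,0,0],[-1,0,0],[0,0,0],[0,0,0]]}' 1 30
python3 -c "
from h import *
s=st(); save('scene','s7.png',(120,100,300,240),4)"
```

```text
time: 12.6
eef_pos: [0.4519, -0.0763, 0.1478]
tcp_rot: [[-0.994, -0.103, -0.026], [-0.106, 0.956, 0.274], [-0.004, 0.275, -0.961]]
ft_force: [0.5, 0.2, -0.5]
grip_width: 0.998
time 12.6
eef_pos [0.4519, -0.0763, 0.1478]
tcp_rot [[-0.9943, -0.1032, -0.0257], [-0.1063, 0.9559, 0.2738], [-0.0037, 0.275, -0.9614]]
q [0.0084, 0.1516, -0.3814, -0.3153, -1.0832, 0.2537]
ft_force [0.4885, 0.1886, -0.5489]
moment [-0.8324, -0.0933, -0.0132]
grip_width 0.9981
```

View pics/s7.png

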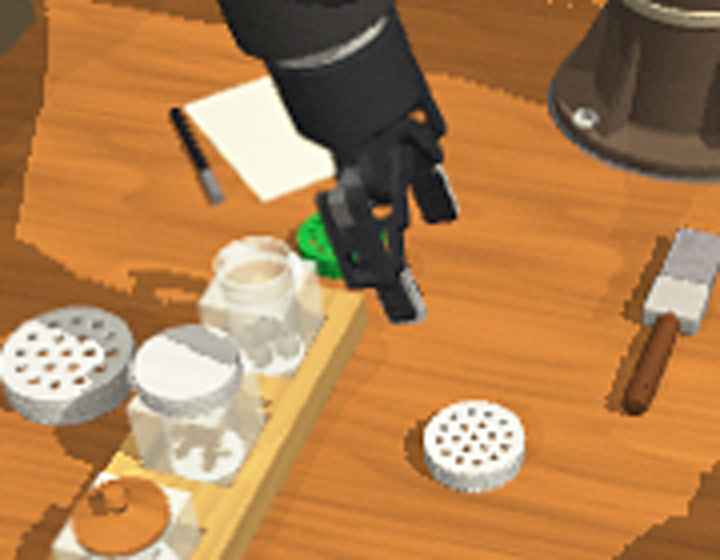

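```bash
cat > kin.py <<'E'
from h import *
from scipy.optimize import least_squares
from scipy.spatial.transform import Rotation as Ro
rows=[json.loads(l) for l in open('log.jsonl')]
Q=[(x['q'],x['eef_pos'],x['tcp_rot']) for x in rows]
Q.append(([-0.9169, 0.3592, 0.0113, -0.0003, -1.2241, -0.2881],[0.2413, -0.63, 0.2306],[[-0.3576, 0.9339, -0.0005], [0.9339, 0.3576, 0.0011], [0.0012, -0.0001, -1.0]]))
A=lambda ax,a: Ro.from_euler(ax,a).as_matrix()
M=np.array([[0,0,1],[0,1,0],[-1,0,0.]])
def fk(q,p,s4,s6):
    a1,off,d1,L2,L4,a3,Lt=p
    R=A('z',q[0]); x=R@[a1,off,d1]; R=R@A('y',q[1]); x=x+R@[0,0,L2]
    R=R@A('y',q[2]); x=x+R@[L4,0,a3]; R=R@A('x',s4*q[3])@A('y',-q[4]); x=x+R@[Lt,0,0]
    return x,R@A('x',s6*q[5])@M
def res(p,s4,s6):
    o=[]
    for q,x,R in Q:
        X,RR=fk(q,p,s4,s6); o+=list((X-x)*1)+list((RR-np.array(R)).ravel()*.3)
    return np.array(o)
p0=[.1,-.19,.4,.45,.45,.05,.25]
best=min((least_squares(res,p0,args=(s4,s6)).cost,s4,s6) for s4 in(1,-1) for s6 in(1,-1))
S4,S6=best[1:]
fit=least_squares(lambda p:np.r_[res(p,S4,S6),(np.array(p)-p0)*1e-4],p0); P=fit.x
lo=np.array([-3.07,-1.43,-1.02,-3.03,-3.05,-3.03]);hi=np.array([3.07,2.12,1.25,1.67,0,3.03])
def ik(x,R,q0):
    b=None
    for k in range(12):
        g=np.array(q0) if k==0 else np.random.default_rng(k).uniform(lo,hi)
        g=np.clip(g,lo+.01,hi-.01)
        f=least_squares(lambda q:np.r_[(fk(q,P,S4,S6)[0]-x)*3,(fk(q,P,S4,S6)[1]-R).ravel(),(q-q0)*1e-4],g,bounds=(lo,hi))
        e=np.abs(f.fun[:12]).max(); d=np.abs(f.x-q0).max()
        sc=(e>5e-3,round(e,3) if e>5e-3 else d)
        if b is None or sc<b[0]: b=(sc,f.x,e)
    return b[1],b[2]
if __name__=='__main__': print(best,P.round(4),np.abs(fit.fun).max())
E
python3 kin.py
```

```text
(np.float64(1.3384768374241613), -1, -1) [ 0.616  -0.1798 -0.1471  0.1466 -0.0713  0.0977 -0.1202] 0.29299090593331967
```

```bash
sed -i "s/A('y',q\[2\])/A('y',-q[2])/" kin.py; python3 kin.py
```

```text
(np.float64(0.0014507002715094324), -1, -1) [ 0.0261 -0.1915  0.2017  0.5968  0.4313 -0.0064  0.3927] 0.041737242775259115
```

```bash
cat >> kin.py <<'E'
if __name__=='__main__':
  for s4 in (1,-1):
    f=least_squares(res,p0,args=(s4,S6)); print(s4,f.x.round(4)); print(f.fun.reshape(-1,12)[-2].round(4),f.fun.reshape(-1,12)[-3].round(4),f.fun.reshape(-1,12)[-1].round(4))
E
python3 kin.py
```

```text
(np.float64(0.0014507002715094324), -1, -1) [ 0.0261 -0.1915  0.2017  0.5968  0.4313 -0.0064  0.3927] 0.041737242775259115
1 [ 0.0059 -0.1917 -0.6119  0.6055  0.4369  0.0138 -0.4041]
[ 0.0389 -0.0006  0.0172  0.0244 -0.0913  0.0014 -0.0842 -0.0226 -0.1644
  0.0402 -0.1551  0.    ] [ 0.0051  0.0017  0.0004 -0.      0.     -0.      0.      0.      0.
  0.      0.      0.    ] [-0.0073  0.0097 -0.0075 -0.0001 -0.     -0.0001 -0.      0.0001 -0.0001
 -0.     -0.0002  0.    ]
-1 [ 0.0261 -0.1915  0.2017  0.5968  0.4313 -0.0064  0.3927]
[ 0.0241 -0.0036  0.0417  0.      0.     -0.      0.     -0.     -0.
  0.     -0.      0.    ] [ 0.0028  0.0013  0.0038  0.      0.     -0.      0.      0.     -0.
  0.     -0.      0.    ] [-0.0047  0.0067 -0.0158  0.     -0.     -0.     -0.     -0.      0.
  0.      0.      0.    ]
```

```bash
sed -i "s/a1,off,d1,L2,L4,a3,Lt=p/a1,off,d1,L2,L4,a3,Lt,b2,ow=p/; s/R@\[0,0,L2\]/R@[b2,0,L2]/; s/R@\[L4,0,a3\]/R@[L4,ow,a3]/; s/^p0=.*/p0=[.1,-.19,.4,.45,.45,.05,.25,0,0]/" kin.py; python3 kin.py; wc -l log.jsonl
```

```text
(np.float64(0.001432936465659681), -1, -1) [ 0.0468 -0.1838  0.1968  0.5968  0.431  -0.0051  0.3928 -0.0218 -0.0076] 0.04128565019759803
1 [ 0.0224 -1.1717 -0.6158  0.6055  0.4366  0.0148 -0.404  -0.0174  0.9799]
[ 0.0386 -0.0006  0.0169  0.0244 -0.0913  0.0014 -0.0842 -0.0226 -0.1644
  0.0402 -0.1551  0.    ] [ 0.0058  0.002   0.0023 -0.      0.     -0.      0.      0.      0.
  0.      0.      0.    ] [-0.0071  0.0094 -0.0044 -0.0001 -0.     -0.0001 -0.      0.0001 -0.0001
 -0.     -0.0002  0.    ]
-1 [ 0.0468 -0.5215  0.1968  0.5968  0.431  -0.0051  0.3928 -0.0218  0.33  ]
[ 0.0237 -0.0036  0.0413  0.      0.     -0.      0.     -0.     -0.
  0.     -0.      0.    ] [ 0.0037  0.0015  0.0062  0.      0.     -0.      0.      0.     -0.
  0.     -0.      0.    ] [-0.0044  0.0063 -0.0119  0.     -0.     -0.     -0.     -0.      0.
  0.      0.      0.    ]
11 log.jsonl
```

```bash
cat > k2.py <<'E'
import kin; from kin import *
Qa=[q for q in Q if abs(q[0][3])<.01]
kin.Q=Qa
f=least_squares(lambda p:np.r_[res(p,-1,-1),(np.array(p)-p0)*1e-5],p0); print(f.x.round(4),len(Qa)); print((f.fun[:12*len(Qa)].reshape(-1,12)[:,:3]*1000).round(2))
X,RR=fk(Q[-2][0],f.x,-1,-1); print(X-Q[-2][1], RR.T@(X-Q[-2][1]))
E
python3 k2.py
```

```text
[-1.000e-04 -1.895e-01  2.057e-01  6.015e-01  4.635e-01 -0.000e+00
  3.801e-01  2.000e-04 -2.300e-03] 11
[[ 0.01 -0.    0.01]
 [-0.04  0.   -0.04]
 [-0.02  0.   -0.01]
 [ 0.01 -0.    0.01]
 [-0.01  0.   -0.01]
 [-0.02  0.   -0.01]
 [-0.01  0.   -0.01]
 [ 0.04 -0.    0.05]
 [ 0.02 -0.    0.  ]
 [ 0.02  0.01  0.01]
 [ 0.    0.   -0.  ]]
[ 0.03013939 -0.00734781  0.05149315] [-0.02937908  0.00402272 -0.05229345]
```

```bash
python3 -m creep '{"xyz":[[0.3,0,-0.5],[0.3,0,-0.5],[0.3,0,-0.5],[0.3,0,-0.5]],"rot":[[1,0,-0.5],[1,0,-0.5],[1,0,-0.5],[1,0,0]]}' >/dev/null; python3 -c "from h import *;st()"; for i in 1 2; do python3 -m creep '{"xyz":[[0,0,-0.3],[0,0,-0.3],[0,0,-0.3]],"rot":[[1,0,0],[1,0,0],[1,0,0]]}' >/dev/null; python3 -c "from h import *;st()"; done
```

```text
time 13.15
eef_pos [0.421, -0.0886, 0.1942]
tcp_rot [[-0.9775, -0.21, 0.0173], [-0.21, 0.9777, 0.0006], [-0.0171, -0.0031, -0.9998]]
q [0.2584, -0.0381, -0.5655, 0.0045, -1.0266, -0.0491]
ft_force [-0.7235, -0.0101, -0.6108]
moment [-0.0433, 0.1067, 0.0324]
grip_width 1.0017
time 13.525
eef_pos [0.4205, -0.0871, 0.2166]
tcp_rot [[-0.9776, -0.2016, 0.061], [-0.2099, 0.9565, -0.2029], [-0.0174, -0.2111, -0.9773]]
q [0.4581, -0.1019, -0.6836, 0.245, -1.0382, -0.3785]
ft_force [-0.1682, -0.6424, -0.1387]
moment [0.6547, 0.214, -0.0297]
grip_width 0.9997
time 13.9
eef_pos [0.4189, -0.0812, 0.2381]
tcp_rot [[-0.9775, -0.1846, 0.1016], [-0.21, 0.8932, -0.3975], [-0.0173, -0.4099, -0.912]]
q [0.6414, -0.1196, -0.7723, 0.4334, -1.1268, -0.6633]
ft_force [0.8702, 0.0787, 0.3637]
moment [1.3073, 0.2733, 0.0128]
grip_width 0.9981
```

```bash
cat > kin.py <<'E'
from h import *
from scipy.optimize import least_squares
from scipy.spatial.transform import Rotation as Ro
rows=[json.loads(l) for l in open('log.jsonl')]
Q=[(x['q'],x['eef_pos'],x['tcp_rot']) for x in rows]
Q.append(([-0.9169, 0.3592, 0.0113, -0.0003, -1.2241, -0.2881],[0.2413, -0.63, 0.2306],[[-0.3576, 0.9339, -0.0005], [0.9339, 0.3576, 0.0011], [0.0012, -0.0001, -1.0]]))
A=lambda ax,a: Ro.from_euler(ax,a).as_matrix()
M=np.array([[0,0,1],[0,1,0],[-1,0,0.]])
def fk(q,p):
    d1,L2,off,L4,l4,o4,c4,Lt,e=p
    R=A('z',q[0]); x=R@[0,off,d1]; R=R@A('y',q[1]); x=x+R@[0,0,L2]
    R=R@A('y',-q[2]); x=x+R@[L4,0,0]; R=R@A('x',-q[3]); x=x+R@[0,o4,c4]; R=R@A('y',-q[4]); x=x+R@[Lt,0,e]
    return x,R@A('x',-q[5])@M
def res(p):
    o=[]
    for q,x,R in Q:
        X,RR=fk(q,p); o+=list(X-x)
    return np.array(o)
p0=[.2,.6,-.19,.46,0,0,0,.25,0]
fit=least_squares(lambda p:np.r_[res(p),(np.array(p)-p0)*1e-4],p0); P=fit.x
lo=np.array([-3.07,-1.43,-1.02,-3.03,-3.05,-3.03]);hi=np.array([3.07,2.12,1.25,1.67,0,3.03])
def ik(x,R,q0,n=12):
    b=None
    for k in range(n):
        g=np.array(q0) if k==0 else np.random.default_rng(k).uniform(lo,hi)
        g=np.clip(g,lo+.01,hi-.01)
        f=least_squares(lambda q:np.r_[(fk(q,P)[0]-x)*3,(fk(q,P)[1]-R).ravel(),(q-q0)*1e-4],g,bounds=(lo,hi))
        e=np.abs(f.fun[:12]).max(); d=np.abs(f.x-q0).max()
        sc=(e>5e-3,round(e,3) if e>5e-3 else d)
        if b is None or sc<b[0]: b=(sc,f.x,e)
        if k==0 and not sc[0]: break
    return b[1],b[2]
if __name__=='__main__': print(P.round(4),np.abs(res(P)).max()); print((res(P).reshape(-1,3)[-6:]*1000).round(2))
E
python3 kin.py
```

```text
[ 0.1988  0.6016 -0.      0.4636 -0.     -0.1918  0.      0.3733  0.    ] 3.567951408600667e-06
[[ 0.  0. -0.]
 [-0. -0.  0.]
 [ 0.  0.  0.]
 [ 0.  0. -0.]
 [ 0. -0. -0.]
 [ 0. -0. -0.]]
```

```bash
cat > plan.py <<'E'
from kin import *
s=np.sqrt(.5)
zt=np.array([0,-s,-s]);xt=np.array([-1,0,0.]);RG=np.c_[xt,np.cross(zt,xt),zt]
J=np.array([.406,-.2185,.010])         # jar underside centre
gp=J+[0,.006,.050]; TG=gp+zt*.027       # nominal TCP at grasp
rel=TG-J
q=np.array(json.loads(open('log.jsonl').read().strip().split('\n')[-1])['q'])
if __name__=='__main__':
    np.set_printoptions(suppress=True,precision=3)
    print('TG',TG)
    qg,e=ik(TG,RG,q); print('grasp',qg,e)
    ql,e=ik(TG+[0,0,.12],RG,qg); print('lift',ql,e)
    pan=np.array([.564,.235,.065])
    for psi in range(-180,181,20):
        Z=A('z',np.radians(psi)); d=Z@[0,-1,0]
        Rj=Z@A('x',np.radians(118)); R=Rj@RG
        mouth=pan-d*.02+[0,0,.085]; x=mouth+Rj@(rel-[0,0,.088])
        qp,e=ik(x,R,ql)
        Ru=Z@RG; pl=np.array([.56,.0,.0]); qq,e2=ik(pl+Z@rel,Ru,ql)
        print(psi,'pour',qp,round(e,3),'place',qq,round(e2,3))
E
python3 plan.py
```

```text
TG [ 0.406 -0.232  0.041]
grasp [ 0.293  0.389 -1.02   1.024 -0.85  -1.289] 0.1107619960632159
lift [ 0.375  0.131 -1.02   0.877 -1.002 -1.092] 0.020820274093400815
-180 pour [ 0.95   0.785 -0.27   0.596 -1.701  1.865] 0.0 place [-0.208  0.587 -0.106 -0.827 -1.224 -2.498] 0.0
-160 pour [ 0.999  0.687 -0.548  0.87  -1.485  1.837] 0.0 place [-0.133  0.67   0.026 -0.688 -1.408 -2.372] 0.0
-140 pour [ 0.964  0.583 -0.821  1.26  -1.322  1.737] 0.0 place [-0.04   0.741  0.13  -0.551 -1.555 -2.222] 0.0
-120 pour [ 0.865  0.496 -0.988  1.67  -1.259  1.678] 0.044 place [ 0.066  0.794  0.189 -0.405 -1.653 -2.047] 0.0
-100 pour [-0.093  0.391 -1.02  -3.03  -1.087  1.495] 0.177 place [ 0.178  0.823  0.189 -0.248 -1.686 -1.855] 0.0
-80 pour [-0.007  0.456 -0.99  -2.951 -1.152  1.546] 0.0 place [ 0.293  0.825  0.122 -0.084 -1.649 -1.661] 0.0
-60 pour [-0.126  0.402 -0.733 -2.347 -0.944  1.25 ] 0.0 place [ 0.405  0.799 -0.007  0.084 -1.547 -1.489] 0.0
-40 pour [-0.096  0.405 -0.498 -1.871 -0.97   0.904] 0.0 place [ 0.512  0.748 -0.189  0.257 -1.392 -1.357] 0.0
-20 pour [-0.054  0.468 -0.306 -1.555 
[... 480 characters left out ...]
 -1.02   1.67  -0.626 -0.999] 0.156
80 pour [ 0.387  0.901  0.496 -0.715 -2.251  0.889] 0.0 place [-0.456  0.361 -0.947 -2.747 -0.536 -1.713] 0.0
100 pour [ 0.52   0.946  0.503 -0.463 -2.328  1.136] 0.0 place [-0.264  0.292 -0.61  -1.78  -0.312 -2.602] 0.0
120 pour [ 0.65   0.957  0.401 -0.159 -2.28   1.43 ] 0.0 place [-0.255  0.334 -0.512 -1.388 -0.53  -2.743] 0.0
140 pour [ 0.764  0.929  0.219  0.122 -2.129  1.668] 0.0 place [-0.274  0.411 -0.392 -1.158 -0.781 -2.691] 0.0
160 pour [ 0.865  0.868 -0.011  0.364 -1.925  1.81 ] 0.0 place [-0.258  0.499 -0.251 -0.979 -1.014 -2.604] 0.0
180 pour [ 0.95   0.785 -0.27   0.596 -1.701  1.865] 0.0 place [-0.208  0.587 -0.106 -0.827 -1.224 -2.498] 0.0
```

```bash
cat > p2.py <<'E'
from plan import *
np.set_printoptions(suppress=True,precision=3)
for tilt in (35,45,55):
  t=np.radians(tilt); zt=np.array([0,-np.sin(t),-np.cos(t)])
  for fx in (-1,1):
    xt=np.array([fx,0,0.]);R=np.c_[xt,np.cross(zt,xt),zt]
    for psi in (0,180,90):
      Z=A('z',np.radians(psi)); TG=J+Z@([0,.006,.05]+zt*.027)
      qg,e=ik(TG,Z@R,q); ql,e2=ik(TG+[0,0,.12],Z@R,qg if e<.01 else q); print(tilt,fx,psi,qg,round(e,3),ql,round(e2,3))
E
python3 p2.py
```

```text
35 -1 0 [ 0.215  0.297 -1.02   0.945 -0.713 -1.105] 0.081 [ 0.31   0.059 -0.991  0.774 -0.897 -0.92 ] 0.0
35 -1 180 [-0.524  0.495 -0.236 -0.555 -1.231 -2.323] 0.0 [-0.519  0.336 -0.153 -0.526 -1.437 -2.455] 0.0
35 -1 90 [-0.461  0.141 -0.693 -0.984 -0.311  2.918] 0.0 [-0.161 -0.163 -0.824 -0.298 -0.319  1.987] 0.0
35 1 0 [ 0.215  0.297 -1.02   0.945 -0.713  2.037] 0.081 [ 0.31   0.059 -0.991  0.774 -0.897  2.221] 0.0
35 1 180 [-0.524  0.495 -0.236 -0.555 -1.231  0.818] 0.0 [-0.519  0.336 -0.153 -0.526 -1.437  0.687] 0.0
35 1 90 [-0.461  0.141 -0.693 -0.984 -0.311 -0.223] 0.0 [-0.161 -0.163 -0.824 -0.298 -0.319 -1.155] 0.0
45 -1 0 [ 0.293  0.389 -1.02   1.024 -0.85  -1.289] 0.111 [ 0.375  0.131 -1.02   0.877 -1.002 -1.092] 0.021
45 -1 180 [-0.606  0.587 -0.148 -0.632 -1.394 -2.239] 0.0 [-0.604  0.426 -0.078 -0.621 -1.581 -2.376] 0.0
45 -1 90 [-0.855  0.215 -0.687 -1.433 -0.569 -2.622] 0.0 [-0.481 -0.128 -0.684 -0.882 -0.438  2.758] 0.0
45 1 0 [ 0.293  0.389 -1.02   1.024 -0.85   1.852] 0.111 [ 0.375  0.131 -1.02   0.877 -1.002  2.05 ] 0.021
45 1 180 [-0.606  0.587 -0.148 -0.632 -1.394  0.903] 0.0 [-0.604  0.426 -0.078 -0.621 -1.581  0.766] 0.0
45 1 90 [-0.855  0.215 -0.687 -1.433 -0.569  0.52 ] 0.0 [-0.481 -0.128 -0.684 -0.882 -0.438 -0.384] 0.0
55 -1 0 [ 0.366  0.504 -1.02   1.067 -0.982 -1.457] 0.126 [ 0.435  0.231 -1.02   0.926 -1.122 -1.229] 0.051
55 -1 180 [-0.669  0.683 -0.07  -0.698 -1.549 -2.181] 0.0 [-0.67   0.518 -0.015 -0.706 -1.718 -2.322] 0.0
55 -1 90 [-1.142  0.372 -0.751 -1.649 -0.844 -2.126] 0.0 [-0.887 -0.042 -0.665 -1.318 -0.715 -2.858] 0.0
55 1 0 [ 0.366  0.504 -1.02   1.067 -0.982  1.684] 0.126 [ 0.435  0.231 -1.02   0.926 -1.122  1.912] 0.051
55 1 180 [-0.669  0.683 -0.07  -0.698 -1.549  0.961] 0.0 [-0.67   0.518 -0.015 -0.706 -1.718  0.82 ] 0.0
55 1 90 [-1.142  0.372 -0.751 -1.649 -0.844  1.015] 0.0 [-0.887 -0.042 -0.665 -1.318 -0.715  0.283] 0.0
```

```bash
cat > plan.py <<'E'
from kin import *
np.set_printoptions(suppress=True,precision=3)
s=np.sqrt(.5)
zt=np.array([0,s,-s]);xt=np.array([-1,0,0.]);RG=np.c_[xt,np.cross(zt,xt),zt]
J=np.array([.406,-.2185,.010])
TG=J+[0,-.006,.050]+zt*.027
rel=TG-J
def pts(q):
    R=A('z',q[0]); a=R@[0,0,P[0]]; R=R@A('y',q[1]); b=a+R@[0,0,P[1]]; R=R@A('y',-q[2]); c=b+R@[P[3],0,0]; R=R@A('x',-q[3]); d=c+R@[0,P[5],0]
    return b,c,d
def rows(x0,R0,x1,R1,n):
    "straight in position, slerp; print per-row tool-frame fractions"
    rv=Ro.from_matrix(R0.T@R1).as_rotvec(); out=[]
    for k in range(n):
        Ra=R0@Ro.from_rotvec(rv*k/n).as_matrix(); out.append(Ra.T@(x1-x0)/n/.025)
    return np.array(out),np.degrees(rv)/n/4
def path(x0,R0,x1,R1,q,n=8):
    rv=Ro.from_matrix(R0.T@R1).as_rotvec()
    for k in range(1,n+1):
        q,e=ik(x0+(x1-x0)*k/n,R0@Ro.from_rotvec(rv*k/n).as_matrix(),q,1); print(q,round(e,4),pts(q)[1],pts(q)[2])
    return q
E
python3 - <<'E'
from plan import *
S=load('scene0.png'); print('boxes',[ray(S,[(75,90),(125,95),(100,130)],z).round(2).tolist() for z in (0,.15)])
s0=r.observe();x0=np.array(s0['eef_pos']);R0=np.array(s0['tcp_rot']);q=np.array(s0['q'])
x1=TG-.16*zt+[0,0,.03]; print(TG,x1)
q=path(x0,R0,x1,RG,q,6); print('app'); q=path(x1,RG,TG,RG,q,3)
print(np.degrees(Ro.from_matrix(R0.T@RG).as_rotvec())/4)
E
```

```text
boxes [[[-0.03, -0.9, 0.0], [-0.04, -0.67, 0.0], [0.2, -0.63, 0.0]], [[0.2, -0.68, 0.15], [0.19, -0.5, 0.15], [0.38, -0.47, 0.15]]]
[ 0.406 -0.205  0.041] [ 0.406 -0.319  0.184]
[ 0.384 -0.122 -0.678  0.259 -1.044 -0.344] 0.0 [0.297 0.12  0.551] [ 0.391 -0.042  0.593]
[ 0.094 -0.055 -0.525  0.02  -1.059  0.037] 0.0 [0.379 0.036 0.59 ] [ 0.398 -0.155  0.593]
[-0.189  0.064 -0.349 -0.202 -1.178  0.375] 0.0 [ 0.455 -0.087  0.613] [ 0.404 -0.269  0.578]
[-0.422  0.208 -0.182 -0.362 -1.352  0.605] 0.0 [ 0.505 -0.227  0.611] [ 0.407 -0.38   0.548]
[-0.599  0.365 -0.023 -0.474 -1.543  0.738] 0.0 [ 0.532 -0.363  0.585] [ 0.408 -0.485  0.504]
[-0.732  0.525  0.134 -0.563 -1.739  0.798] 0.0 [ 0.543 -0.488  0.543] [ 0.406 -0.583  0.448]
app
[-0.691  0.533  0.026 -0.577 -1.621  0.831] 0.0 [ 0.548 -0.453  0.492] [ 0.406 -0.545  0.4  ]
[-0.649  0.553 -0.068 -0.6   -1.506  0.865] 0.0 [ 0.552 -0.419  0.441] [ 0.406 -0.507  0.353]
[-0.606  0.587 -0.148 -0.632 -1.394  0.903] 0.0 [ 0.557 -0.385  0.389] [ 0.406 -0.469  0.305]
[-17.206  -0.323   3.217]
```

Run:
```python
from plan import *
s0=r.observe();x0=np.array(s0['eef_pos']);R0=np.array(s0['tcp_rot'])
o,rv=rows(x0,R0,TG-.16*zt+[0,0,.03],RG,18); print(o.round(2).tolist(),rv)
```

```text
[[0.14, -0.42, 0.32], [0.14, -0.44, 0.29], [0.13, -0.46, 0.26], [0.13, -0.48, 0.23], [0.12, -0.49, 0.19], [0.11, -0.5, 0.16], [0.11, -0.52, 0.13], [0.1, -0.52, 0.09], [0.09, -0.53, 0.06], [0.09, -0.53, 0.02], [0.08, -0.54, -0.02], [0.07, -0.53, -0.05], [0.07, -0.53, -0.09], [0.06, -0.52, -0.12], [0.05, -0.52, -0.16], [0.05, -0.5, -0.19], [0.04, -0.49, -0.22], [0.03, -0.48, -0.26]] [-0.956 -0.018  0.179]
```

```bash
python3 -m creep '{"xyz":[[0.14,-0.42,0.32],[0.14,-0.44,0.29],[0.13,-0.46,0.26],[0.13,-0.48,0.23],[0.12,-0.49,0.19],[0.11,-0.5,0.16],[0.11,-0.52,0.13],[0.1,-0.52,0.09],[0.09,-0.53,0.06],[0.09,-0.53,0.02],[0.08,-0.54,-0.02],[0.07,-0.53,-0.05],[0.07,-0.53,-0.09],[0.06,-0.52,-0.12],[0.05,-0.52,-0.16],[0.05,-0.5,-0.19],[0.04,-0.49,-0.22],[0.03,-0.48,-0.26],[0,0,0]],"rot":[[-0.96,-0.02,0.18],[-0.96,-0.02,0.18],[-0.96,-0.02,0.18],[-0.96,-0.02,0.18],[-0.96,-0.02,0.18],[-0.96,-0.02,0.18],[-0.96,-0.02,0.18],[-0.96,-0.02,0.18],[-0.96,-0.02,0.18],[-0.96,-0.02,0.18],[-0.96,-0.02,0.18],[-0.96,-0.02,0.18],[-0.96,-0.02,0.18],[-0.96,-0.02,0.18],[-0.96,-0.02,0.18],[-0.96,-0.02,0.18],[-0.96,-0.02,0.18],[-0.95,-0.02,0.18],[0,0,0]]}' 1
python3 - <<'E'
from plan import *
s0=st();x0=np.array(s0['eef_pos']);R0=np.array(s0['tcp_rot'])
save('wrist','w8.png')
print(R0.T@(TG-x0)/.025, np.degrees(Ro.from_matrix(R0.T@RG).as_rotvec())/4)
E
```

```text
time: 16.27
eef_pos: [0.4057, -0.3186, 0.1803]
tcp_rot: [[-1.0, 0.005, 0.002], [0.005, 0.699, 0.715], [0.002, 0.715, -0.699]]
ft_force: [-0.4, 0.9, 0.2]
grip_width: 1.0
time 16.275
eef_pos [0.4057, -0.3186, 0.1803]
tcp_rot [[-1.0, 0.0048, 0.0019], [0.0047, 0.6989, 0.7152], [0.0021, 0.7152, -0.6989]]
q [-0.7368, 0.5344, 0.1354, -0.569, -1.7416, 0.8006]
ft_force [-0.4235, 0.9366, 0.1515]
moment [-2.2729, -0.011, 0.0282]
grip_width 1.0004
[-0.002 -0.822  7.135] [ 0.165  0.026 -0.068]
```

View pics/w8.png

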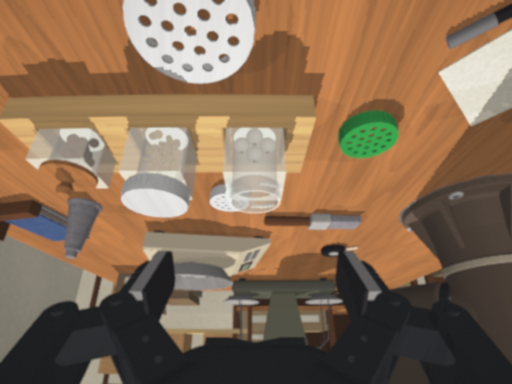

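Run:
```python
from plan import *
C=load('w8.png'); cv2.imwrite('pics/c8.png',cv2.resize(C[0][100:230,200:330,::-1],None,fx=4.5,fy=4.5,interpolation=cv2.INTER_CUBIC))
print(proj(C,[J+[0,0,.088],J+[.03,-.03,.07],J+[-.03,-.03,.07],J+[.03,-.03,.02],J+[-.03,-.03,.02]]))
```

```text
[[254.453 202.488]
 [222.768 171.634]
 [285.802 171.437]
 [225.309 130.86 ]
 [283.27  130.646]]
```

View pics/c8.png

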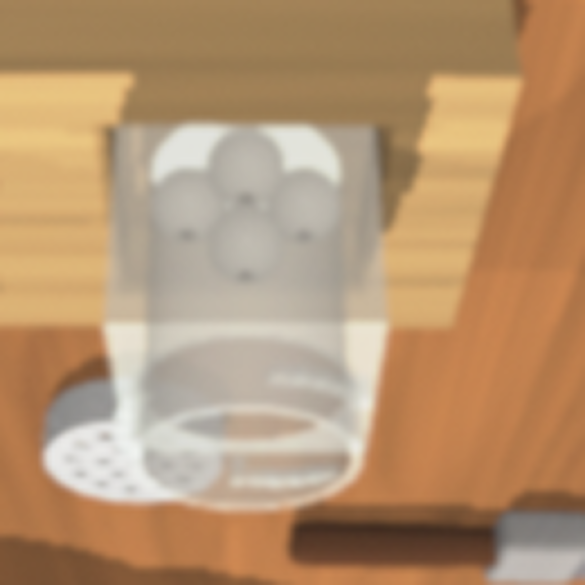

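```bash
python3 -m creep '{"xyz":[[0,-0.36,0.8],[0,-0.36,0.8],[0,0,0.8],[0,0,0.8],[0,0,0.8],[0,0,0.8],[0,0,0]],"rot":[[0.16,0.03,-0.07],[0,0,0],[0,0,0],[0,0,0],[0,0,0],[0,0,0],[0,0,0]]}' 1
python3 -m creep '{"xyz":[[0,0,0.7],[0,0,0.6],[0,0,0.6],[0,0,0.3],[0,0,0]],"rot":[[0,0,0],[0,0,0],[0,0,0],[0,0,0],[0,0,0]]}' 1
python3 - <<'E'
from plan import *
s0=st();x0=np.array(s0['eef_pos']);R0=np.array(s0['tcp_rot'])
save('scene','s9.png',(120,80,260,220),4);save('side','d9.png',(240,60,390,200),4)
print(R0.T@(TG-x0)/.025, np.degrees(Ro.from_matrix(R0.T@RG).as_rotvec())/4)
E
```

```text
time: 17.2
eef_pos: [0.4062, -0.2449, 0.0846]
tcp_rot: [[-1.0, -0.004, -0.001], [-0.003, 0.709, 0.705], [-0.002, 0.705, -0.709]]
ft_force: [0.5, -1.1, 1.1]
grip_width: 1.0
time: 17.82
eef_pos: [0.4065, -0.2073, 0.0459]
tcp_rot: [[-1.0, -0.004, 0.0], [-0.002, 0.709, 0.705], [-0.003, 0.705, -0.71]]
ft_force: [0.1, 0.1, 0.1]
grip_width: 0.999
time 17.825
eef_pos [0.4065, -0.2073, 0.0459]
tcp_rot [[-1.0, -0.0039, 0.0004], [-0.0025, 0.7095, 0.7047], [-0.003, 0.7047, -0.7095]]
q [-0.606, 0.5792, -0.1448, -0.6285, -1.4005, 0.8999]
ft_force [0.0582, 0.1262, 0.1283]
moment [-2.1997, -0.0447, -0.0026]
grip_width 0.9991
[ 0.02  -0.087  0.194] [-0.049  0.005  0.056]
```

View pics/s9.png

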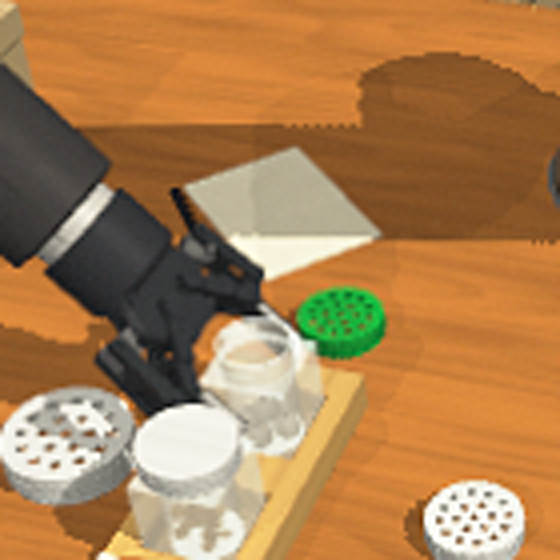

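View pics/d9.png

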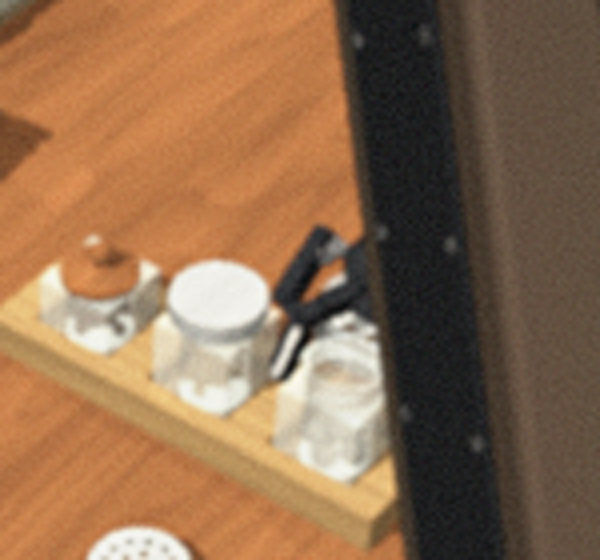

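```bash
python3 -m creep '{"xyz":[[0,-0.09,0.2],[0,0,0]],"rot":[[-0.05,0,0.05],[0,0,0]]}' 1
python3 -m creep '{"xyz":[[0,0,0],[0,0,0],[0,0,0],[0,0,0],[0,0,0],[0,0,0]],"rot":[[0,0,0],[0,0,0],[0,0,0],[0,0,0],[0,0,0],[0,0,0]]}' -1 70
python3 - <<'E'
from plan import *
s0=st()
save('scene','s10.png',(120,80,260,220),4)
E
```

```text
time: 18.18
eef_pos: [0.4068, -0.2062, 0.041]
tcp_rot: [[-1.0, -0.0, 0.002], [0.001, 0.708, 0.707], [-0.002, 0.707, -0.708]]
ft_force: [-0.6, -1.9, 1.9]
grip_width: 0.996
time: 18.92
eef_pos: [0.4066, -0.2061, 0.0413]
tcp_rot: [[-1.0, -0.001, 0.001], [0.0, 0.708, 0.707], [-0.001, 0.707, -0.708]]
ft_force: [-1.3, -3.8, 5.9]
grip_width: 0.697
time 18.925
eef_pos [0.4066, -0.2061, 0.0413]
tcp_rot [[-1.0, -0.0008, 0.0011], [0.0002, 0.7076, 0.7066], [-0.0013, 0.7066, -0.7076]]
q [-0.6061, 0.5863, -0.1471, -0.6317, -1.3946, 0.9028]
ft_force [-1.2612, -3.7612, 5.9043]
moment [-2.0057, 0.5139, 0.3772]
grip_width 0.6971
```

View pics/s10.png

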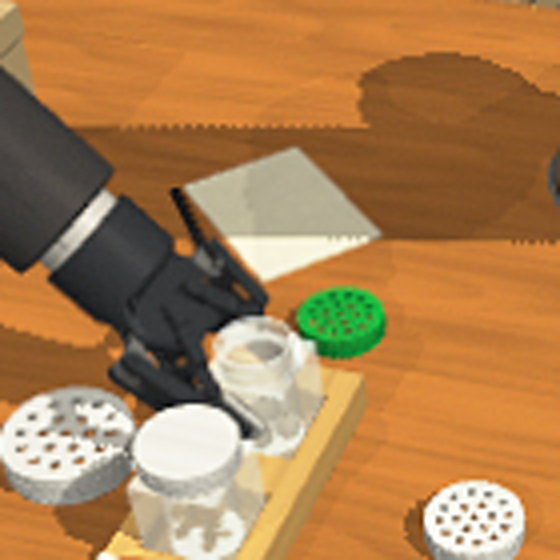

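```bash
python3 -m creep '{"xyz":[[0,0.1,-0.1],[0,0.2,-0.2],[0,0.4,-0.4],[0,0.6,-0.6],[0,0.6,-0.6],[0,0.6,-0.6],[0,0.6,-0.6],[0,0.6,-0.6],[0,0.6,-0.6],[0,0.4,-0.4],[0,0,0]],"rot":[[0,0,0],[0,0,0],[0,0,0],[0,0,0],[0,0,0],[0,0,0],[0,0,0],[0,0,0],[0,0,0],[0,0,0],[0,0,0]]}'
cat >> plan.py <<'E'
JB=np.array([0,0,-.0])
def jarpose(mouth,th):
    Rj=A('x',-np.radians(th)); return mouth+Rj@(rel-[0,0,.088]),Rj@RG
E
python3 - <<'E'
from plan import *
s0=st();q=np.array(s0['q']);x0=np.array(s0['eef_pos']);R0=np.array(s0['tcp_rot'])
save('scene','s11.png',(120,40,300,220),4)
for th in (80,100,115,125):
    m=np.array([.564,.215,.0]); x,R=jarpose(m,th); g=x-R[:,2]*.027
    c=[g-R[:,2]*.054+sg*R[:,1]*.0425 for sg in(1,-1)]; lip=m+A('x',-np.radians(th))@[0,.0265,0]; k=g+R[:,2]*.019+R[:,1]*.011, g+R[:,2]*.019-R[:,1]*.011
    print(th,'grasp',g,'corners',c,'lip',lip,'tips',k)
m=np.array([.564,.215,.150])
xa,Ra=x0,R0
xb,Rb=jarpose(m,70)
q=path(xa,Ra,xb,Rb,q,6); xc,Rc=jarpose(m,125); print(); q=path(xb,Rb,xc,Rc,q,3)
E
```

```text
time: 20.35
eef_pos: [0.4068, -0.206, 0.2083]
tcp_rot: [[-1.0, -0.002, 0.003], [0.0, 0.708, 0.706], [-0.003, 0.706, -0.708]]
ft_force: [0.6, 0.7, -4.8]
grip_width: 0.691
time 20.35
eef_pos [0.4068, -0.206, 0.2083]
tcp_rot [[-1.0, -0.0018, 0.0025], [0.0005, 0.7083, 0.7059], [-0.0031, 0.7059, -0.7083]]
q [-0.6045, 0.3732, -0.0334, -0.6242, -1.6574, 0.7112]
ft_force [0.6103, 0.7123, -4.8022]
moment [-3.3937, -0.0218, 0.0201]
grip_width 0.6912
80 grasp [ 0.564  0.177 -0.001] corners [array([0.564, 0.242, 0.019]), array([0.564, 0.173, 0.068])] lip [ 0.564  0.22  -0.026] tips (array([ 0.564,  0.175, -0.023]), array([ 0.564,  0.157, -0.01 ]))
100 grasp [0.564 0.179 0.013] corners [array([0.564, 0.247, 0.009]), array([0.564, 0.198, 0.078])] lip [ 0.564  0.21  -0.026] tips (array([ 0.564,  0.169, -0.007]), array([0.564, 0.157, 0.011]))
115 grasp [0.564 0.183 0.021] corners [array([0.564, 0.248, 0.   ]), array([0.564, 0.219, 0.08 ])] lip [ 0.564  0.204 -0.024] tips (array([0.564, 0.169, 0.005]), array([0.564, 0.161, 0.025]))
125 grasp [0.564 0.187 0.027] corners [array([ 0.564,  0.248, -0.006]
[... 233 characters left out ...]
2 -0.293 -0.406 -1.19   0.258] 0.0 [ 0.507 -0.047  0.594] [ 0.458 -0.22   0.525]
[ 0.219  0.121 -0.404 -0.199 -1.016 -0.116] 0.0 [0.463 0.103 0.564] [ 0.485 -0.085  0.531]
[ 0.485  0.168 -0.469  0.033 -0.947 -0.505] 0.0 [0.418 0.221 0.516] [0.511 0.053 0.521]
[ 0.674  0.281 -0.454  0.217 -0.993 -0.808] 0.0 [0.399 0.319 0.466] [0.538 0.19  0.496]
[ 0.804  0.438 -0.357  0.332 -1.122 -1.001] 0.0 [0.403 0.417 0.413] [0.564 0.324 0.456]

[ 0.887  0.56  -0.315  0.46  -1.352 -1.143] 0.0 [0.389 0.478 0.353] [0.564 0.42  0.408]
[ 0.937  0.699 -0.277  0.548 -1.575 -1.233] 0.0 [0.383 0.521 0.275] [0.564 0.491 0.331]
[ 0.956  0.84  -0.262  0.619 -1.781 -1.301] 0.0 [0.379 0.537 0.187] [0.564 0.528 0.237]
```

View pics/s11.png

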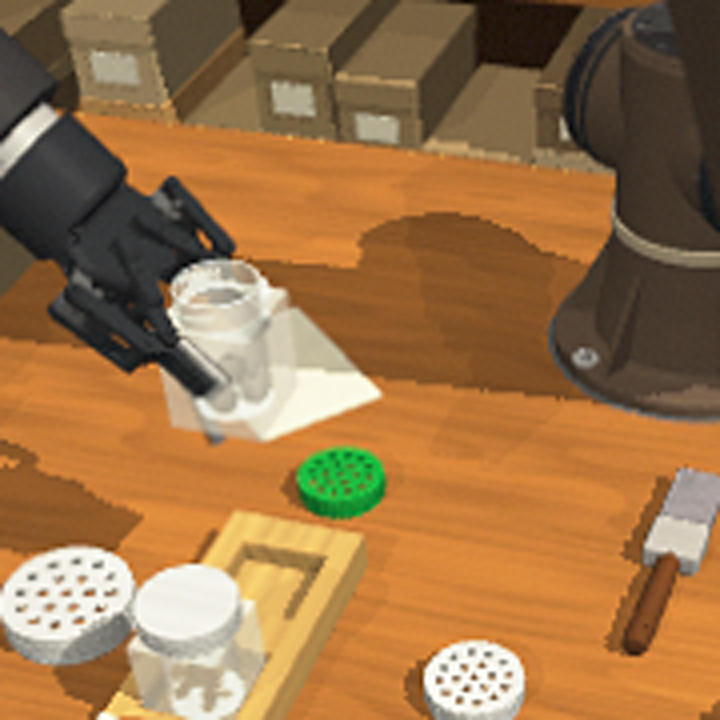

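Run:
```python
from plan import *
S=load('scene0.png'); 
for z in (0,.1,.2): print(z,ray(S,[(487,165),(495,200),(510,260)],z).round(3).tolist())
cv2.imwrite('pics/c12.png',cv2.resize(S[0][100:350,400:512,::-1],None,fx=2.3,fy=2.3))
m=np.array([.564,.215,.145])
qq=np.array([ 0.937,.699,-.277,.548,-1.575,-1.233])
x,R=jarpose(m,117); qq,e=ik(x,R,qq,1); print(qq,e,pts(qq))
s0=r.observe();x0=np.array(s0['eef_pos']);R0=np.array(s0['tcp_rot'])
xb,Rb=jarpose(m+[0,0,.02],70); print(xb)
o,rv=rows(x0,R0,xb,Rb,20); print(o.round(2).tolist(),rv)
```

```text
0 [[0.049, 0.648, 0.0], [0.211, 0.643, 0.0], [0.428, 0.642, 0.0]]
0.1 [[0.19, 0.581, 0.1], [0.33, 0.576, 0.1], [0.517, 0.575, 0.1]]
0.2 [[0.331, 0.513, 0.2], [0.449, 0.509, 0.2], [0.606, 0.508, 0.2]]
[ 0.949  0.783 -0.273  0.592 -1.683 -1.278] 6.067735758286119e-10 (array([0.247, 0.345, 0.625]), array([0.38 , 0.53 , 0.222]), array([0.564, 0.513, 0.275]))
[0.564 0.166 0.133]
[[-0.31, 0.42, 0.63], [-0.31, 0.46, 0.6], [-0.31, 0.49, 0.57], [-0.31, 0.53, 0.54], [-0.31, 0.56, 0.51], [-0.31, 0.59, 0.47], [-0.31, 0.62, 0.44], [-0.31, 0.64, 0.4], [-0.31, 0.67, 0.36], [-0.31, 0.69, 0.32], [-0.31, 0.71, 0.28], [-0.31, 0.72, 0.23], [-0.31, 0.73, 0.19], [-0.31, 0.74, 0.14], [-0.31, 0.75, 0.1], [-0.31, 0.76, 0.05], [-0.31, 0.76, 0.0], [-0.31, 0.76, -0.04], [-0.31, 0.75, -0.09], [-0.31, 0.75, -0.13]] [ 0.875  0.001 -0.   ]
```

View pics/c12.png

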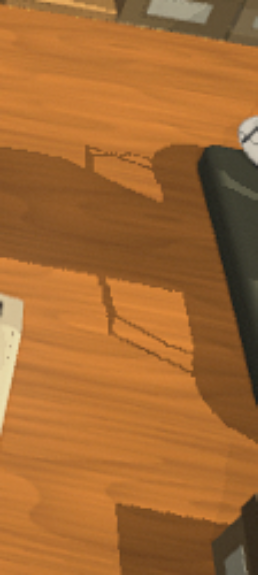

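```bash
cat >> plan.py <<'E'
pan=np.array([.564,.235,0])
def jp(mouth,th,psi):
    Z=A('z',np.radians(psi-180)); Rj=Z@A('x',-np.radians(th)); return mouth+Rj@(rel-[0,0,.088]),Rj@RG
def dd(psi): return A('z',np.radians(psi-180))@[0,1,0]
E
python3 - <<'E'
from plan import *
s0=r.observe();x0=np.array(s0['eef_pos']);R0=np.array(s0['tcp_rot']);q0=np.array(s0['q'])
for psi in (100,120,140):
    print('psi',psi)
    m=pan-dd(psi)*.02
    xb,Rb=jp(m+[0,0,.19],30,psi)
    q=path(x0,R0,xb,Rb,q0,6)
    xc,Rc=jp(m+[0,0,.145],117,psi); q=path(xb,Rb,xc,Rc,q,4)
E
```

```text
psi 100
[-0.485  0.243 -0.192 -0.674 -1.432  0.436] 0.0 [ 0.5   -0.263  0.587] [ 0.385 -0.372  0.479]
[-0.288  0.113 -0.336 -0.682 -1.177  0.087] 0.0 [ 0.466 -0.138  0.595] [ 0.373 -0.266  0.486]
[ 0.022  0.007 -0.471 -0.59  -0.883 -0.413] 0.0 [0.416 0.009 0.587] [ 0.37  -0.151  0.493]
[ 0.42  -0.036 -0.623 -0.296 -0.597 -1.16 ] 0.0 [0.332 0.149 0.543] [ 0.379 -0.032  0.497]
[ 0.706  0.018 -0.74   0.116 -0.475 -1.976] 0.0 [0.264 0.225 0.481] [0.4   0.09  0.498]
[ 0.845  0.145 -0.675  0.305 -0.565 -2.485] 0.0 [0.267 0.302 0.455] [0.432 0.212 0.495]
[ 0.716  0.324 -0.238 -0.068 -1.111 -2.079] 0.0 [0.44  0.383 0.522] [0.561 0.234 0.511]
[ 0.619  0.536  0.076 -0.207 -1.566 -1.966] 0.0 [0.589 0.419 0.51 ] [0.683 0.256 0.475]
[ 0.559  0.75   0.321 -0.317 -1.963 -1.949] 0.0 [0.705 0.441 0.446] [0.781 0.273 0.392]
[ 0.522  0.943  0.492 -0.452 -2.305 -1.997] 0.0 [0.784 0.451 0.35 ] [0.838 0.283 0.275]
psi 120
[-0.476  0.256 -0.176 -0.659 -1.451  0.478] 0.0 [ 0.51  -0.263  0.587] [ 0.396 -0.375  0.48 ]
[-0.287  0.145 -0.302 -0.662 -1.225  0.185] 0.0 [ 0.484 -0.143  0.594] [ 0.393 -0.274  0.487
[... 923 characters left out ...]
08 -0.355 -0.594 -1.064 -0.029] 0.0 [ 0.479 -0.024  0.59 ] [ 0.423 -0.18   0.494]
[ 0.219  0.078 -0.428 -0.476 -0.866 -0.419] 0.0 [0.442 0.098 0.574] [ 0.437 -0.077  0.497]
[ 0.474  0.1   -0.481 -0.29  -0.717 -0.869] 0.0 [0.398 0.204 0.543] [0.455 0.027 0.497]
[ 0.666  0.17  -0.49  -0.087 -0.657 -1.302] 0.0 [0.368 0.289 0.508] [0.478 0.132 0.495]
[ 0.713  0.325 -0.274  0.021 -1.088 -1.422] 0.0 [0.435 0.376 0.508] [0.562 0.233 0.511]
[ 0.741  0.524 -0.058  0.063 -1.482 -1.46 ] 0.0 [0.508 0.465 0.465] [0.642 0.328 0.475]
[ 0.757  0.732  0.113  0.092 -1.825 -1.473] 0.0 [0.567 0.535 0.377] [0.705 0.404 0.392]
[ 0.764  0.926  0.213  0.12  -2.109 -1.475] 0.0 [0.6   0.575 0.257] [0.743 0.448 0.275]
```

Run:
```python
from plan import *
s0=r.observe();x0=np.array(s0['eef_pos']);R0=np.array(s0['tcp_rot']);q0=np.array(s0['q'])
for psi in (60,80,):
    print('psi',psi)
    m=pan-dd(psi)*.02
    xb,Rb=jp(m+[0,0,.17],70,psi)
    q=path(x0,R0,xb,Rb,q0,8); print(np.degrees(Ro.from_matrix(R0.T@Rb).as_rotvec())/4)
    print()
    xc,Rc=jp(m+[0,0,.145],117,psi); q=path(xb,Rb,xc,Rc,q,3)
```

```text
psi 60
[-0.475  0.267 -0.156 -0.623 -1.49   0.355] 0.0 [ 0.517 -0.266  0.589] [ 0.405 -0.383  0.487]
[-0.298  0.177 -0.253 -0.592 -1.332 -0.058] 0.0 [ 0.504 -0.155  0.598] [ 0.415 -0.294  0.5  ]
[-0.083  0.119 -0.322 -0.527 -1.199 -0.525] 0.0 [ 0.489 -0.041  0.598] [ 0.434 -0.202  0.511]
[ 0.134  0.11  -0.351 -0.443 -1.119 -1.015] 0.0 [0.477 0.064 0.591] [ 0.464 -0.112  0.517]
[ 0.312  0.151 -0.33  -0.374 -1.108 -1.473] 0.0 [0.477 0.154 0.579] [ 0.501 -0.026  0.517]
[ 0.435  0.231 -0.256 -0.343 -1.158 -1.87 ] 0.0 [0.496 0.231 0.567] [0.545 0.054 0.51 ]
[ 0.512  0.333 -0.142 -0.352 -1.248 -2.213] 0.0 [0.531 0.299 0.555] [0.593 0.127 0.496]
[ 0.558  0.443 -0.003 -0.392 -1.358 -2.523] 0.0 [0.574 0.358 0.543] [0.641 0.191 0.476]
[10.371 -5.399 30.769]

[ 0.431  0.569  0.163 -0.562 -1.617 -2.42 ] 0.0 [0.681 0.314 0.522] [0.713 0.149 0.428]
[ 0.338  0.701  0.294 -0.717 -1.853 -2.383] 0.0 [0.768 0.27  0.475] [0.769 0.117 0.359]
[ 0.27   0.83   0.393 -0.878 -2.064 -2.394] 0.0 [0.833 0.231 0.408] [0.805 0.096 0.275]
psi 80
[-0.466  0.262 -0.157 -0.607 -1.483  0.388] 0.0 [ 0.518 -0.26   0.591]
[... 245 characters left out ...]
24 -0.897] 0.0 [0.471 0.079 0.588] [ 0.469 -0.102  0.525]
[ 0.346  0.154 -0.341 -0.298 -1.128 -1.32 ] 0.0 [0.47  0.17  0.573] [ 0.508 -0.012  0.524]
[ 0.47   0.241 -0.264 -0.262 -1.195 -1.678] 0.0 [0.49  0.249 0.559] [0.552 0.073 0.515]
[ 0.549  0.351 -0.143 -0.266 -1.304 -1.98 ] 0.0 [0.525 0.321 0.544] [0.601 0.15  0.499]
[ 0.595  0.471  0.008 -0.301 -1.436 -2.25 ] 0.0 [0.57  0.386 0.527] [0.651 0.22  0.476]
[12.645 -4.527 25.835]

[ 0.504  0.619  0.202 -0.427 -1.728 -2.191] 0.0 [0.677 0.374 0.501] [0.733 0.205 0.428]
[ 0.439  0.764  0.363 -0.553 -1.993 -2.191] 0.0 [0.763 0.358 0.452] [0.797 0.194 0.359]
[ 0.391  0.898  0.486 -0.7   -2.229 -2.24 ] 0.0 [0.828 0.341 0.388] [0.838 0.187 0.275]
```

Run:
```python
from plan import *
s0=r.observe();x0=np.array(s0['eef_pos']);R0=np.array(s0['tcp_rot'])
psi=80;m=pan-dd(psi)*.02
xb,Rb=jp(m+[0,0,.17],70,psi); print(xb,m)
o,rv=rows(x0,R0,xb,Rb,32); print(rv)
f=Ro.from_matrix(R0.T@Rb).as_rotvec()
for k in range(0,33,4):
    R=R0@Ro.from_rotvec(f*k/32).as_matrix(); x=x0+(xb-x0)*k/32; Rj=R@RG.T; b=x-Rj@rel
    print(k,'tilt',np.degrees(np.arccos(Rj[2,2])).round(1),'bottom',b,'mouth',b+Rj[:,2]*.088)
for i in range(0,32,8): print(json.dumps(o[i:i+8].round(2).tolist()))
```

```text
[0.496 0.247 0.138] [0.544 0.238 0.   ]
[ 0.395 -0.141  0.807]
0 tilt 0.1 bottom [ 0.407 -0.219  0.176] mouth [ 0.406 -0.219  0.264]
4 tilt 9.8 bottom [ 0.411 -0.165  0.17 ] mouth [ 0.423 -0.156  0.257]
8 tilt 19.5 bottom [ 0.416 -0.109  0.164] mouth [ 0.441 -0.095  0.247]
12 tilt 29.0 bottom [ 0.42  -0.052  0.16 ] mouth [ 0.46  -0.035  0.237]
16 tilt 38.3 bottom [0.426 0.006 0.156] mouth [0.478 0.023 0.225]
20 tilt 47.2 bottom [0.433 0.066 0.152] mouth [0.496 0.079 0.212]
24 tilt 55.5 bottom [0.441 0.128 0.148] mouth [0.514 0.134 0.198]
28 tilt 63.2 bottom [0.451 0.19  0.144] mouth [0.53  0.187 0.184]
32 tilt 70.0 bottom [0.463 0.253 0.14 ] mouth [0.544 0.238 0.17 ]
[[-0.11, 0.34, 0.46], [-0.09, 0.36, 0.45], [-0.06, 0.37, 0.44], [-0.04, 0.39, 0.43], [-0.01, 0.4, 0.42], [0.02, 0.41, 0.41], [0.05, 0.42, 0.4], [0.07, 0.43, 0.39]]
[[0.1, 0.44, 0.37], [0.13, 0.44, 0.36], [0.16, 0.44, 0.35], [0.19, 0.44, 0.33], [0.21, 0.44, 0.32], [0.24, 0.43, 0.31], [0.27, 0.43, 0.29], [0.3, 0.42, 0.28]]
[[0.32, 0.41, 0.26], [0.35, 0.4, 0.25], [0.37, 0.38, 0.23], [0.39, 0.37, 0.22], [0.42, 0.35, 0.2], [0.44, 0.33, 0.19], [0.46, 0.31, 0.18], [0.48, 0.29, 0.16]]
[[0.49, 0.27, 0.15], [0.51, 0.24, 0.14], [0.53, 0.22, 0.13], [0.54, 0.19, 0.12], [0.55, 0.16, 0.11], [0.56, 0.14, 0.1], [0.57, 0.11, 0.09], [0.57, 0.08, 0.08]]
```

```bash
python3 -m creep '{"xyz":[[-0.11,0.34,0.46],[-0.09,0.36,0.45],[-0.06,0.37,0.44],[-0.04,0.39,0.43],[-0.01,0.4,0.42],[0.02,0.41,0.41],[0.05,0.42,0.4],[0.07,0.43,0.39],[0.1,0.44,0.37],[0.13,0.44,0.36],[0.16,0.44,0.35],[0.19,0.44,0.33],[0.21,0.44,0.32],[0.24,0.43,0.31],[0.27,0.43,0.29],[0.3,0.42,0.28]],"rot":[[0.4,-0.14,0.81],[0.4,-0.14,0.81],[0.4,-0.14,0.81],[0.4,-0.14,0.81],[0.4,-0.14,0.81],[0.4,-0.14,0.81],[0.4,-0.14,0.81],[0.4,-0.14,0.81],[0.39,-0.14,0.8],[0.39,-0.14,0.8],[0.39,-0.14,0.8],[0.39,-0.14,0.8],[0.39,-0.14,0.8],[0.39,-0.14,0.8],[0.39,-0.14,0.8],[0.39,-0.14,0.8]]}'
python3 -m creep '{"xyz":[[0.32,0.41,0.26],[0.35,0.4,0.25],[0.37,0.38,0.23],[0.39,0.37,0.22],[0.42,0.35,0.2],[0.44,0.33,0.19],[0.46,0.31,0.18],[0.48,0.29,0.16],[0.49,0.27,0.15],[0.51,0.24,0.14],[0.53,0.22,0.13],[0.54,0.19,0.12],[0.55,0.16,0.11],[0.56,0.14,0.1],[0.57,0.11,0.09],[0.57,0.08,0.08],[0,0,0]],"rot":[[0.4,-0.14,0.81],[0.4,-0.14,0.81],[0.4,-0.14,0.81],[0.4,-0.14,0.81],[0.4,-0.14,0.81],[0.4,-0.14,0.81],[0.4,-0.14,0.81],[0.4,-0.14,0.81],[0.39,-0.14,0.8],[0.39,-0.14,0.8],[0.39,-0.14,0.8],[0.39,-0.14,0.8],[0.39,-0.14,0.8],[0.39,-0.14,0.8],[0.39,-0.14,0.8],[0.39,-0.14,0.8],[0,0,0]]}'
python3 - <<'E'
from plan import *
s0=st();x0=np.array(s0['eef_pos']);R0=np.array(s0['tcp_rot'])
save('scene','s13.png',(260,100,440,280),4);save('side','d13.png',(60,120,260,300),3.5)
psi=80;m=pan-dd(psi)*.02
xc,Rc=jp(m+[0,0,.145],117,psi)
o,rv=rows(x0,R0,xc,Rc,13); print(rv); print(json.dumps(o.round(2).tolist()))
E
```

```text
time: 22.4
eef_pos: [0.4496, 0.021, 0.1713]
tcp_rot: [[-0.616, 0.786, -0.053], [0.733, 0.596, 0.328], [0.289, 0.163, -0.943]]
ft_force: [0.8, -0.2, -4.2]
grip_width: 0.695
time: 24.52
eef_pos: [0.4937, 0.2475, 0.1359]
tcp_rot: [[0.168, 0.892, -0.42], [0.986, -0.152, 0.071], [-0.0, -0.426, -0.905]]
ft_force: [-0.5, -0.1, -4.8]
grip_width: 0.695
time 24.525
eef_pos [0.4937, 0.2475, 0.1359]
tcp_rot [[0.168, 0.892, -0.4196], [0.9858, -0.152, 0.0714], [-0.0001, -0.4256, -0.9049]]
q [0.5972, 0.4735, 0.0043, -0.3023, -1.4349, -2.2447]
ft_force [-0.533, -0.1188, -4.7535]
moment [-0.3856, -2.0135, 0.0644]
grip_width 0.6954
[0.9   0.005 0.004]
[[-0.0, -0.05, -0.06], [-0.0, -0.05, -0.05], [-0.0, -0.05, -0.05], [-0.0, -0.06, -0.05], [-0.0, -0.06, -0.04], [-0.0, -0.06, -0.04], [-0.0, -0.06, -0.04], [-0.0, -0.07, -0.03], [-0.0, -0.07, -0.03], [-0.0, -0.07, -0.02], [-0.0, -0.07, -0.02], [-0.0, -0.07, -0.02], [-0.0, -0.07, -0.01]]
```

View pics/s13.png

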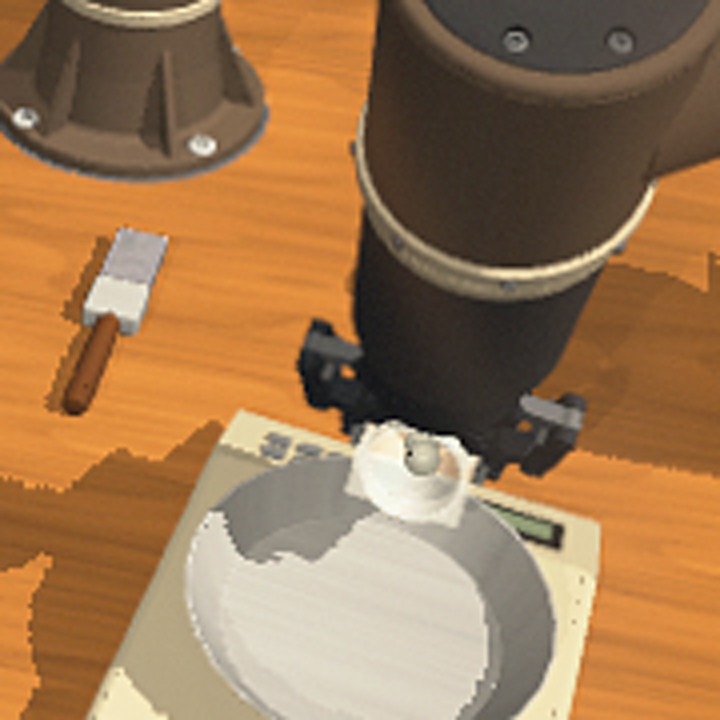

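View pics/d13.png

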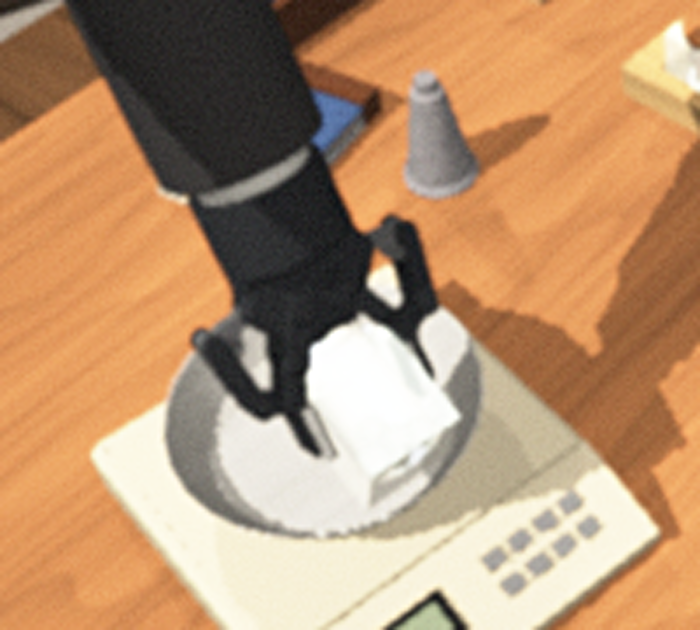

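```bash
python3 -m creep '{"xyz":[[0,-0.05,-0.06],[0,-0.05,-0.05],[0,-0.05,-0.05],[0,-0.06,-0.05],[0,-0.06,-0.04],[0,-0.06,-0.04],[0,-0.06,-0.04],[0,-0.07,-0.03],[0,-0.035,-0.015],[0,-0.035,-0.015],[0,-0.035,-0.01],[0,-0.035,-0.01],[0,-0.035,-0.01],[0,-0.035,-0.01],[0,-0.035,-0.01],[0,-0.035,-0.01],[0,-0.07,-0.01]],"rot":[[0.9,0,0],[0.9,0,0],[0.9,0,0],[0.9,0,0],[0.9,0,0],[0.9,0,0],[0.9,0,0],[0.9,0,0],[0.45,0,0],[0.45,0,0],[0.45,0,0],[0.45,0,0],[0.45,0,0],[0.45,0,0],[0.45,0,0],[0.45,0,0],[0.9,0,0]]}'
python3 -m creep '{"xyz":[[0,0,0],[0,0,0],[0,0,0],[0,0,0]],"rot":[[0,0,0],[0,0,0],[0,0,0],[0,0,0]]}'
python3 - <<'E'
from plan import *
s0=st()
save('scene','s14.png',(260,100,440,280),4);save('side','d14.png',(60,120,260,300),3.5)
E
```

```text
time: 26.75
eef_pos: [0.489, 0.248, 0.162]
tcp_rot: [[0.168, 0.307, -0.937], [0.986, -0.05, 0.16], [0.003, -0.95, -0.311]]
ft_force: [0.1, -0.3, -4.3]
grip_width: 0.692
time: 27.25
eef_pos: [0.4889, 0.248, 0.1618]
tcp_rot: [[0.168, 0.31, -0.936], [0.986, -0.05, 0.16], [0.003, -0.95, -0.314]]
ft_force: [-0.4, 0.1, -3.6]
grip_width: 0.696
time 27.25
eef_pos [0.4889, 0.248, 0.1618]
tcp_rot [[0.1679, 0.3095, -0.9359], [0.9858, -0.0502, 0.1602], [0.0026, -0.9496, -0.3136]]
q [0.3929, 0.8947, 0.4881, -0.6963, -2.2316, -2.2373]
ft_force [-0.3511, 0.0668, -3.5839]
moment [-0.6977, -4.2724, 0.0278]
grip_width 0.696
```

View pics/s14.png

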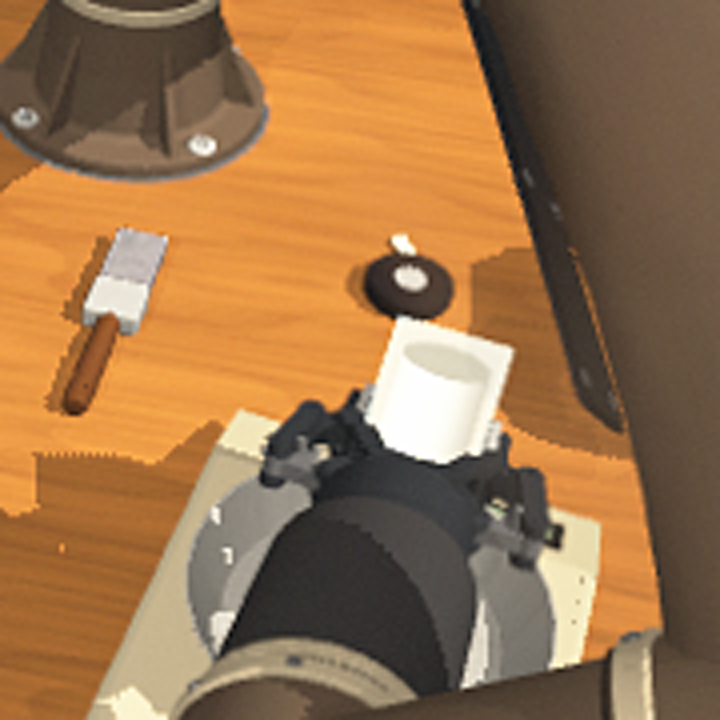

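View pics/d14.png

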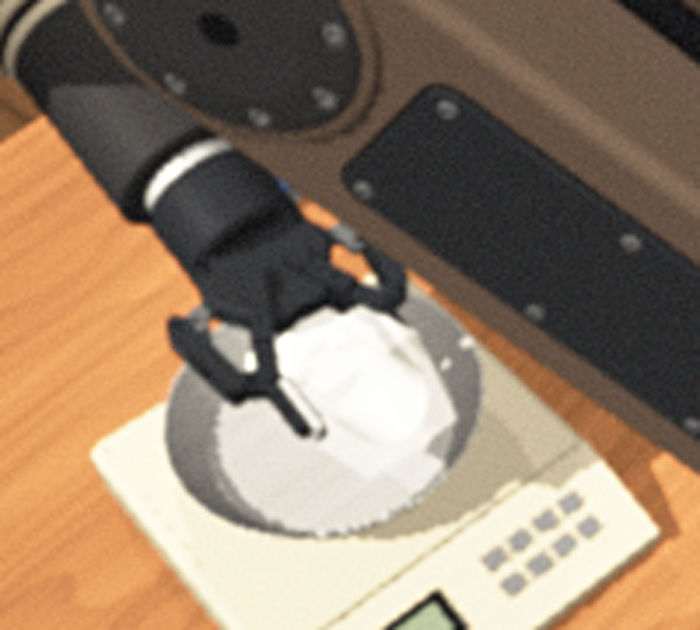

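```bash
python3 -m creep '{"xyz":[[0,-0.07,-0.01],[0,-0.07,0],[0,0,0],[0,0,0],[0,0,0],[0,0,0],[0,0,0]],"rot":[[0.9,0,0],[0.9,0,0],[0,0,0],[0,0,0],[0,0,0],[0,0,0],[0,0,0]]}'
python3 - <<'E'
from plan import *
s0=st()
save('wrist','w15.png')
E
```

```text
time: 28.22
eef_pos: [0.4881, 0.248, 0.1651]
tcp_rot: [[0.168, 0.189, -0.967], [0.986, -0.03, 0.165], [0.002, -0.981, -0.192]]
ft_force: [-0.2, -0.1, -3.9]
grip_width: 0.698
time 28.225
eef_pos [0.4881, 0.248, 0.1651]
tcp_rot [[0.168, 0.1893, -0.9674], [0.9858, -0.0299, 0.1654], [0.0024, -0.9815, -0.1917]]
q [0.3741, 0.9514, 0.5322, -0.776, -2.3313, -2.2784]
ft_force [-0.1647, -0.1126, -3.8603]
moment [-0.7722, -4.438, -0.0311]
grip_width 0.6984
```

View pics/w15.png

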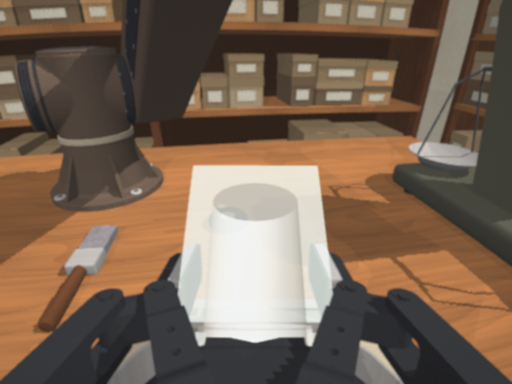

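Run:
```python
from plan import *
s0=r.observe();x0=np.array(s0['eef_pos']);R0=np.array(s0['tcp_rot']);q=np.array(s0['q'])
psi=80;m=pan-dd(psi)*.02
xb,Rb=jp(m+[0,0,.20],70,psi); q=path(x0,R0,xb,Rb,q,3)
o,rv=rows(x0,R0,xb,Rb,14); print(rv); print(json.dumps(o.round(2).tolist()))
PL=np.array([.55,.01,.08]); xd=PL+rel; print()
q=path(xb,Rb,xd,RG,q,8)
o,rv=rows(xb,Rb,xd,RG,32); print(rv); 
for i in (0,16): print(json.dumps(o[i:i+16].round(2).tolist()))
f=Ro.from_matrix(Rb.T@RG).as_rotvec()
for k in range(0,33,8):
    R=Rb@Ro.from_rotvec(f*k/32).as_matrix(); x=xb+(xd-xb)*k/32; Rj=R@RG.T; b=x-Rj@rel; print(b,b+Rj[:,2]*.088)
```

```text
[ 0.423  0.795  0.413 -0.597 -2.085 -2.209] 0.0 [0.784 0.353 0.447] [0.812 0.192 0.347]
[ 0.493  0.623  0.247 -0.448 -1.803 -2.202] 0.0 [0.689 0.37  0.517] [0.744 0.204 0.44 ]
[ 0.595  0.445  0.038 -0.3   -1.491 -2.267] 0.0 [0.567 0.384 0.558] [0.651 0.22  0.506]
[-0.964  0.003  0.006]
[[0.0, -0.0, -0.02], [0.0, -0.0, -0.02], [0.0, -0.0, -0.02], [0.0, 0.0, -0.02], [0.0, 0.0, -0.02], [0.0, 0.0, -0.02], [0.0, 0.01, -0.02], [0.0, 0.01, -0.02], [0.0, 0.01, -0.02], [0.0, 0.01, -0.02], [0.0, 0.01, -0.02], [0.0, 0.01, -0.02], [0.0, 0.01, -0.02], [0.0, 0.02, -0.02]]

[ 0.573  0.375 -0.069 -0.269 -1.347 -2.015] 0.0 [0.537 0.346 0.559] [0.619 0.179 0.514]
[ 0.53   0.312 -0.165 -0.268 -1.209 -1.739] 0.0 [0.515 0.301 0.559] [0.588 0.13  0.514]
[ 0.459  0.264 -0.236 -0.307 -1.093 -1.424] 0.0 [0.505 0.25  0.557] [0.562 0.074 0.506]
[ 0.356  0.241 -0.272 -0.391 -1.021 -1.054] 0.0 [0.513 0.191 0.555] [0.541 0.012 0.492]
[ 0.221  0.25  -0.269 -0.513 -1.011 -0.637] 0.0 [0.538 0.121 0.552] [ 0.529 -0.052  0.47 ]
[ 0.07   0.293 -0.234 -0.641 -1.067 -0.209] 0.0 [0.573 0.04  0.541] [ 0.526 -0.117  0.442]

[... 412 characters left out ...]
.01], [-0.3, -0.03, 0.0], [-0.29, -0.05, -0.0], [-0.29, -0.06, -0.01], [-0.29, -0.08, -0.01], [-0.28, -0.1, -0.02], [-0.27, -0.11, -0.02]]
[[-0.27, -0.13, -0.03], [-0.26, -0.14, -0.03], [-0.25, -0.15, -0.04], [-0.24, -0.17, -0.05], [-0.23, -0.18, -0.05], [-0.22, -0.19, -0.06], [-0.21, -0.2, -0.07], [-0.2, -0.21, -0.08], [-0.18, -0.22, -0.08], [-0.17, -0.22, -0.09], [-0.16, -0.23, -0.1], [-0.14, -0.24, -0.11], [-0.13, -0.24, -0.12], [-0.11, -0.24, -0.12], [-0.1, -0.25, -0.13], [-0.08, -0.25, -0.14]]
[0.463 0.253 0.17 ] [0.544 0.238 0.2  ]
[0.477 0.185 0.147] [0.549 0.191 0.197]
[0.498 0.121 0.122] [0.55  0.137 0.192]
[0.523 0.062 0.099] [0.549 0.076 0.182]
[0.55 0.01 0.08] [0.55  0.01  0.168]
```

```bash
python3 -m creep '{"xyz":[[0,0,-0.02],[0,0,-0.02],[0,0,-0.02],[0,0,-0.02],[0,0,-0.02],[0,0,-0.02],[0,0.01,-0.02],[0,0.01,-0.02],[0,0.01,-0.02],[0,0.01,-0.02],[0,0.01,-0.02],[0,0.01,-0.02],[0,0.01,-0.02],[0,0.02,-0.02],[0,-0.34,-0.72],[0,-0.34,-0.72]],"rot":[[-0.96,0,0],[-0.96,0,0],[-0.96,0,0],[-0.96,0,0],[-0.96,0,0],[-0.96,0,0],[-0.96,0,0],[-0.96,0,0],[-0.96,0,0],[-0.96,0,0],[-0.97,0,0],[-0.97,0,0],[-0.97,0.02,0.04],[-0.97,0.02,0.04],[0,0,0],[0,0,0]]}'
python3 -m creep '{"xyz":[[-0.26,0.13,0.02],[-0.27,0.12,0.02],[-0.28,0.1,0.02],[-0.28,0.09,0.02],[-0.29,0.07,0.02],[-0.29,0.05,0.02],[-0.29,0.04,0.01],[-0.3,0.02,0.01],[-0.3,0,0.01],[-0.3,-0.01,0.01],[-0.3,-0.03,0],[-0.29,-0.05,0],[-0.29,-0.06,-0.01],[-0.29,-0.08,-0.01],[-0.28,-0.1,-0.02],[-0.27,-0.11,-0.02]],"rot":[[-0.4,0.14,-0.81],[-0.4,0.14,-0.81],[-0.4,0.14,-0.81],[-0.4,0.14,-0.81],[-0.4,0.14,-0.81],[-0.4,0.14,-0.81],[-0.4,0.14,-0.81],[-0.4,0.14,-0.81],[-0.39,0.14,-0.8],[-0.39,0.14,-0.8],[-0.39,0.14,-0.8],[-0.39,0.14,-0.8],[-0.39,0.14,-0.8],[-0.39,0.14,-0.8],[-0.39,0.14,-0.8],[-0.39,0.14,-0.8]]}'
python3 -m creep '{"xyz":[[-0.27,-0.13,-0.03],[-0.26,-0.14,-0.03],[-0.25,-0.15,-0.04],[-0.24,-0.17,-0.05],[-0.23,-0.18,-0.05],[-0.22,-0.19,-0.06],[-0.21,-0.2,-0.07],[-0.2,-0.21,-0.08],[-0.18,-0.22,-0.08],[-0.17,-0.22,-0.09],[-0.16,-0.23,-0.1],[-0.14,-0.24,-0.11],[-0.13,-0.24,-0.12],[-0.11,-0.24,-0.12],[-0.1,-0.25,-0.13],[-0.08,-0.25,-0.14],[0,0,0]],"rot":[[-0.4,0.14,-0.81],[-0.4,0.14,-0.81],[-0.4,0.14,-0.81],[-0.4,0.14,-0.81],[-0.4,0.14,-0.81],[-0.4,0.14,-0.81],[-0.4,0.14,-0.81],[-0.4,0.14,-0.81],[-0.39,0.14,-0.8],[-0.39,0.14,-0.8],[-0.39,0.14,-0.8],[-0.39,0.14,-0.8],[-0.39,0.14,-0.8],[-0.39,0.14,-0.8],[-0.39,0.14,-0.8],[-0.39,0.14,-0.8],[0,0,0]]}'
python3 - <<'E'
from plan import *
s0=st();x0=np.array(s0['eef_pos']);R0=np.array(s0['tcp_rot'])
save('scene','s16.png',(180,80,440,290),3);save('side','d16.png',(60,80,330,300),2.8)
PL=np.array([.55,.01,.0]); xd=PL+rel
print(RG.T@(xd-x0)/.025, np.degrees(Ro.from_matrix(R0.T@RG).as_rotvec())/4, x0-R0@RG.T@rel)
E
```

```text
time: 30.28
eef_pos: [0.4949, 0.2466, 0.2089]
tcp_rot: [[0.174, 0.892, -0.418], [0.985, -0.157, 0.075], [0.002, -0.425, -0.905]]
ft_force: [-0.3, -0.3, -5.0]
grip_width: 0.69
time: 32.28
eef_pos: [0.5222, 0.1344, 0.179]
tcp_rot: [[-0.615, 0.787, -0.049], [0.734, 0.594, 0.329], [0.288, 0.166, -0.943]]
ft_force: [-0.8, 0.0, -4.7]
grip_width: 0.693
time: 34.4
eef_pos: [0.5489, 0.0211, 0.1492]
tcp_rot: [[-1.0, 0.005, 0.005], [0.007, 0.709, 0.706], [-0.0, 0.706, -0.709]]
ft_force: [-0.1, 1.2, -4.4]
grip_width: 0.696
time 34.4
eef_pos [0.5489, 0.0211, 0.1492]
tcp_rot [[-1.0, 0.0049, 0.005], [0.0069, 0.7085, 0.7056], [-0.0001, 0.7057, -0.7085]]
q [-0.1897, 0.4057, -0.0823, -0.7912, -1.35, 0.4732]
ft_force [-0.1184, 1.1932, -4.369]
moment [-3.128, 0.0224, -0.0241]
grip_width 0.6956
[-0.043 -3.289  3.402] [-0.029  0.071 -0.069] [0.549 0.008 0.118]
```

View pics/s16.png

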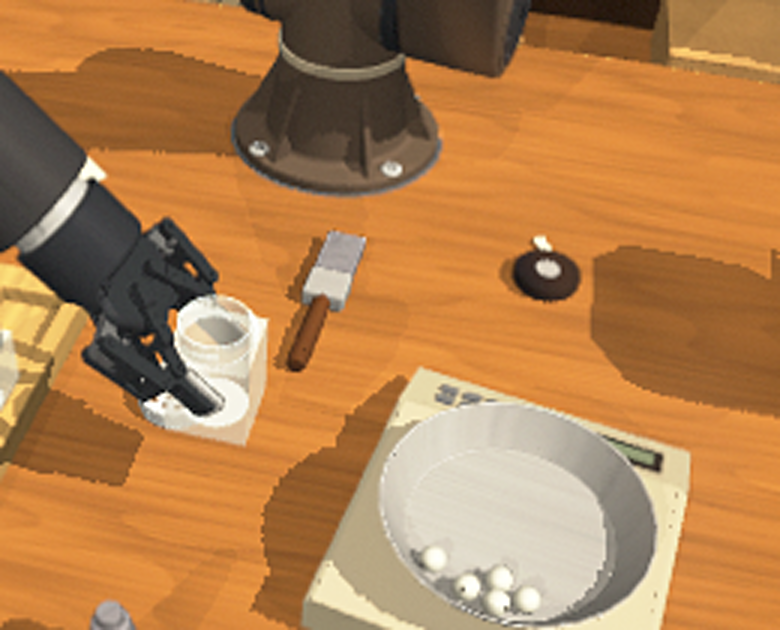

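View pics/d16.png

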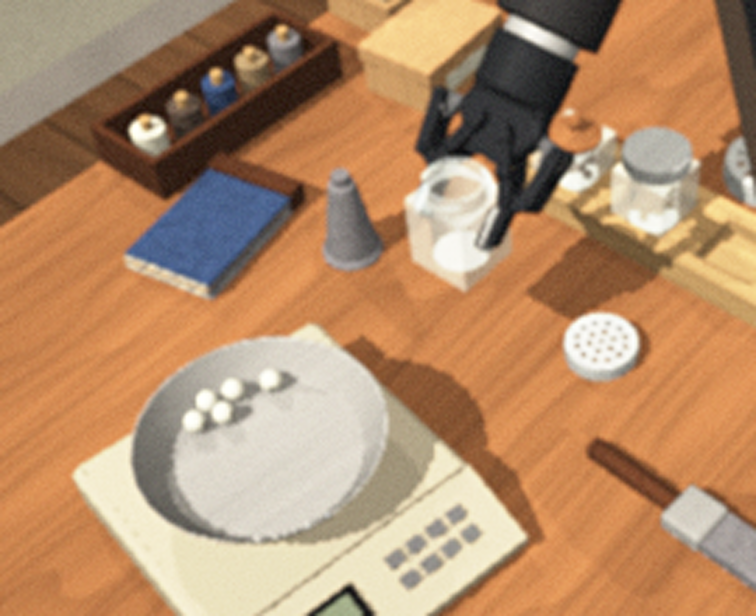

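```bash
python3 -m creep '{"xyz":[[0,-0.4,0.4],[0,-0.6,0.6],[0,-0.6,0.6],[0,-0.6,0.6],[0,-0.5,0.5],[0,-0.3,0.3],[0,-0.1,0.1],[0,0,0]],"rot":[[-0.03,0.07,-0.07],[0,0,0],[0,0,0],[0,0,0],[0,0,0],[0,0,0],[0,0,0],[0,0,0]]}'
python3 -c "
from plan import *
s0=st();x0=np.array(s0['eef_pos']);R0=np.array(s0['tcp_rot']);print(x0-R0@RG.T@rel)
save('side','d17.png',(180,100,320,220),5)"
```

```text
time: 35.5
eef_pos: [0.5485, 0.0224, 0.0397]
tcp_rot: [[-1.0, -0.001, 0.0], [-0.001, 0.708, 0.707], [-0.001, 0.707, -0.708]]
ft_force: [0.0, -0.4, -4.2]
grip_width: 0.694
time 35.5
eef_pos [0.5485, 0.0224, 0.0397]
tcp_rot [[-1.0, -0.0014, 0.0004], [-0.0008, 0.7075, 0.7067], [-0.0013, 0.7067, -0.7075]]
q [-0.1973, 0.5586, -0.1343, -0.831, -1.2179, 0.6384]
ft_force [0.0155, -0.444, -4.1939]
moment [-3.1081, 0.0175, -0.0086]
grip_width 0.6941
[0.549 0.009 0.009]
```

View pics/d17.png

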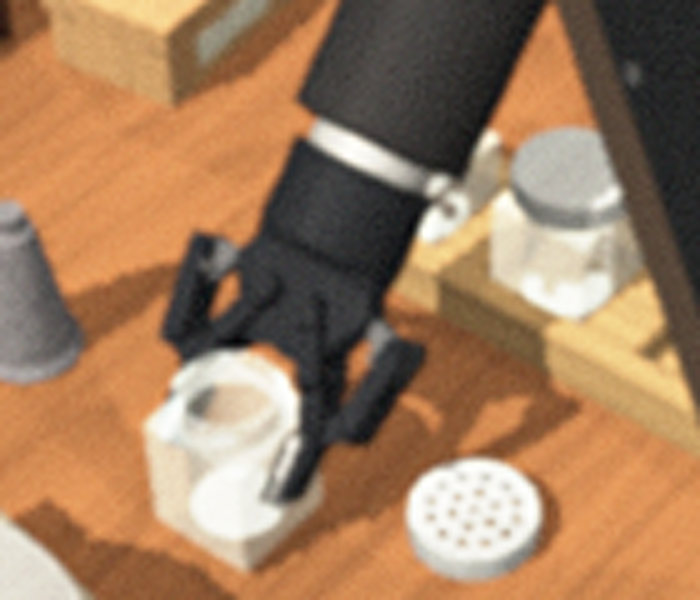

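9 mm to go; creep down.

```bash
python3 -m creep '{"xyz":[[0,-0.1,0.1],[0,-0.08,0.08],[0,-0.03,0.03],[0,0,0],[0,0,0]],"rot":[[0,0,0],[0,0,0],[0,0,0],[0,0,0],[0,0,0]]}'
python3 -m creep '{"xyz":[[0,-0.03,0.03],[0,0,0],[0,0,0]],"rot":[[0,0,0],[0,0,0],[0,0,0]]}'
```

```text
time: 36.17
eef_pos: [0.5483, 0.0224, 0.0322]
tcp_rot: [[-1.0, -0.001, 0.0], [-0.001, 0.707, 0.707], [-0.001, 0.707, -0.707]]
ft_force: [-0.3, -0.4, -3.6]
grip_width: 0.695
time: 36.55
eef_pos: [0.5484, 0.0224, 0.0313]
tcp_rot: [[-1.0, -0.001, 0.0], [-0.001, 0.707, 0.707], [-0.001, 0.707, -0.707]]
ft_force: [0.3, -1.3, -0.3]
grip_width: 0.696
```

```bash
python3 -m creep '{"xyz":[[0,-0.02,0.02],[0,0,0],[0,0,0]],"rot":[[0,0,0],[0,0,0],[0,0,0]]}'
```

```text
time: 36.92
eef_pos: [0.5484, 0.0224, 0.0313]
tcp_rot: [[-1.0, -0.002, 0.0], [-0.001, 0.707, 0.707], [-0.002, 0.707, -0.707]]
ft_force: [-0.6, -2.3, 5.3]
grip_width: 0.696
```

```bash
python3 -m creep '{"xyz":[[0,0,0],[0,0,0],[0,0,0],[0,0,0],[0,0,0],[0,0,-0.2],[0,0,-0.4],[0,0,-0.6],[0,0,-0.7],[0,0,-0.8],[0,0,-0.8],[0,0,-0.8],[0,0,-0.8],[0,0,0]],"rot":[[0,0,0],[0,0,0],[0,0,0],[0,0,0],[0,0,0],[0,0,0],[0,0,0],[0,0,0],[0,0,0],[0,0,0],[0,0,0],[0,0,0],[0,0,0],[0,0,0]]}' 1
python3 -c "
from plan import *
s0=st()
save('scene','s18.png',(100,80,440,330),2.3);save('side','d18.png',(60,60,370,300),2.5)"
```

```text
time: 38.67
eef_pos: [0.549, -0.069, 0.1217]
tcp_rot: [[-1.0, -0.002, 0.002], [0.0, 0.708, 0.706], [-0.003, 0.706, -0.708]]
ft_force: [-0.1, 0.3, -0.9]
grip_width: 0.996
time 38.675
eef_pos [0.549, -0.069, 0.1217]
tcp_rot [[-1.0, -0.0019, 0.0024], [0.0003, 0.7082, 0.706], [-0.0031, 0.706, -0.7082]]
q [-0.3238, 0.4959, -0.0198, -0.7456, -1.4144, 0.5854]
ft_force [-0.0586, 0.2579, -0.8589]
moment [-2.2725, 0.0347, -0.0196]
grip_width 0.9956
```

View pics/s18.png

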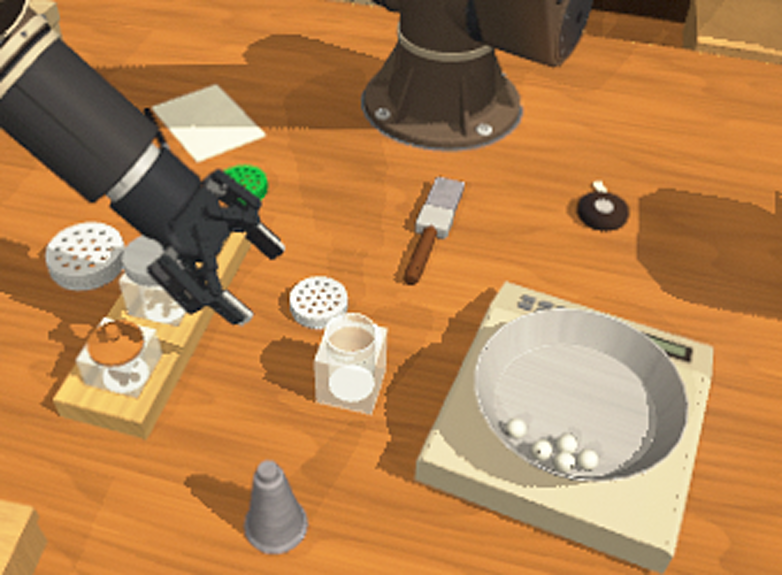

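View pics/d18.png

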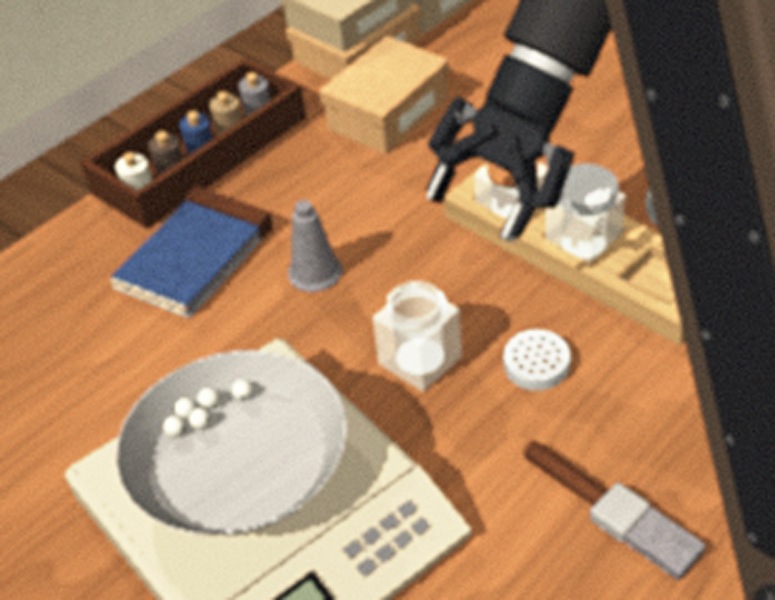

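```bash
python3 -m creep '{"xyz":[[0,0.4,-0.4],[0,0.6,-0.6],[0,0.6,-0.6],[0,0.6,-0.6],[0,0,0],[0,0,0],[0,0,0]],"rot":[[0,0,0],[0,0,0],[0,0,0],[0,0,0],[0,0,0],[0,0,0],[0,0,0]]}' 1
python3 -c "
from h import *
save('scene','s19.png'); st(); print(r.close_job())"
```

```text
time: 39.65
eef_pos: [0.5478, -0.0675, 0.1977]
tcp_rot: [[-1.0, -0.0, -0.001], [-0.001, 0.707, 0.707], [0.0, 0.707, -0.707]]
ft_force: [-0.3, 0.2, 0.4]
grip_width: 1.001
time 39.7
eef_pos [0.5479, -0.0675, 0.1976]
tcp_rot [[-1.0, -0.0001, -0.0009], [-0.0007, 0.707, 0.7072], [0.0006, 0.7072, -0.707]]
q [-0.3202, 0.4101, 0.0372, -0.7366, -1.5212, 0.4843]
ft_force [0.4894, -0.3798, -0.1919]
moment [-2.2612, -0.0127, 0.0078]
grip_width 1.0012
the job is handed in; nothing more can be done
None
```

View pics/s19.png

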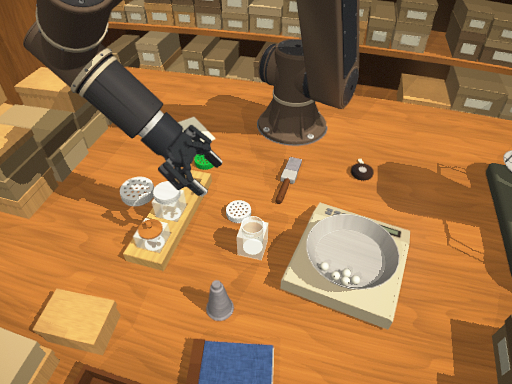

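The job is done and handed in at about 40 s of the 67 s allowed. I unscrewed the perforated cap with about 75° of counter-clockwise turn and laid it flat on the bench near (0.45, -0.06). I then tipped all five beads into the scale pan and stood the empty jar upright near (0.55, 0.01).

The last pictures show:
- **Beads:** all five are in the pan.
- **Cap:** it lies flat on the bench, top up.
- **Jar:** it stands upright and looks empty.
- **Other jars:** both are still standing in the rack.
- **Robot:** the gripper is clear of everything, and the wrist force reads about zero.

The highest wrist force I read was about 30 N, while pressing the cap down, but I only sampled it at the end of each call. None of the final checks failed or disagreed.

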